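Load the laser marking nest, turn the enable key and start the run

TASK

Load the marking station: seat each loose metal blank flat in the nest-plate pocket that matches its outline. Then take the key out of its rest, push it fully home in the key switch of the control unit, turn it clockwise to on, leave it there and press the start button with the key still on. All blanks must still be in their pockets at the end; do not press start before the key is on, and leave the other things on the bench alone.

Things in the scene. Friction and masses are not known exactly. Their poses are not given: they have to be found in the camera images.
- large_disc: bare metal round blank, 44 mm diameter, 14 mm thick, lying flat, about 57 g. Origin at the centre of its underside, z up. May be absent.
- small_disc: bare metal round blank, 30 mm diameter, 14 mm thick, lying flat, about 27 g. Origin at the centre of its underside, z up. May be absent.
- square: bare metal square blank, 38 x 38 mm, 14 mm thick, lying flat, about 55 g. Origin at the centre of its underside, z up, x and y along its sides. May be absent.
- rectangle: bare metal rectangular blank, 56 mm (its x) by 28 mm (its y), 14 mm thick, lying flat, about 59 g. Origin at the centre of its underside, z up. May be absent.
- nest_plate: fixed aluminium nest plate, 138 x 138 mm and 12 mm high, with four pockets 5 mm deep, 3 mm larger than their blanks overall, their sides along the plate's x and y; pocket centres 70 mm apart in a square. Origin at the centre of its underside; x points away from the robot towards a low grey scan head (100 mm wide, its front face 97 mm beyond the origin, 60 mm high). A seated blank stands 9 mm proud.
- nest_large_disc (a point): centre of the floor of the 47 mm round pocket (far left of the plate), 5 mm below the plate's top; axes as the plate's
- nest_small_disc (a point): centre of the floor of the 33 mm round pocket (near left), 5 mm below the plate's top; axes as the plate's
- nest_square (a point): centre of the floor of the 41 mm square pocket (far right), 5 mm below the plate's top; axes as the plate's
- nest_rectangle (a point): centre of the floor of the rectangular pocket (near right), 59 mm along the plate's x by 31 mm along its y, 5 mm below the plate's top; axes as the plate's
- key: loose key standing upright, blade down, in its rest; 66 mm tall, 35 g. Origin at the centre of the blade's lower end, z up. Steel blade 14 mm (x) by 4 mm (y), 28 mm long; neck 22 x 8 mm from 28 to 35 mm; black bow 34 mm (x) by 10 mm (y) from 34 to 66 mm: grip the bow across its 10 mm. Blade and bow are the same after a half turn.
- key_rest: fixed black block, 52 x 40 mm, 34 mm high, with a slot 22 mm deep (17 x 7 mm) in its top that holds the key upright, blade tip 12 mm above the bench; origin at the centre of its underside, x along the slot. The rest or blanks may stand close behind a fixed soldering station, 0.149 m high, that fills the bench up to x = 0.385 m between y -0.17 and -0.05 m
- control_unit: fixed grey control unit, 90 mm (x) by 140 mm (y), 35 mm high, with a round key switch (47 mm across, 63 mm above the bench) on its right half and the start button on its left half, 75 mm apart.  Origin at the centre of its underside, x points away from the robot.
- key_switch (a joint): key switch, rad: 0 to 0.1 at the start is off; grows as the slot turns clockwise seen from above; stop at 1.25; on is above 1.0 (go to the stop). Stiff (0.06 N m): it stays where it is left. The key has about 0.2 rad of play in the slot.
- switch_slot (a point): centre of the floor of the key slot in the switch, on its turning axis; x lies along the slot and turns with it, z up. Slot 17 x 7 mm, 22 mm deep, and a 4 mm high 45-degree lead-in above that widens it by 4 mm on every side; mouth 26 mm above this point. A key fully home stands with its blade end on this floor.
- hose_low (a point): a point on top of the thick black extraction hose (about 90 mm across, fixed) where it crosses the bench between the control unit and the nest plate; it is no higher than 0.13 m from here back to its hood near the robot: pass over it here. Farther back it climbs, and at about x 0.67, y 0.11 m it goes straight up: nothing can pass there
- start_button (a joint): travel of the start button, m: 0 released, 0.006 fully pressed (about 5 N), springs back; counts as pressed above 0.004
- start_button_top (a point): centre of the top face of the round grey start button (26 mm across)
- spool: solder spool, 62 mm across; a bystander, to be left alone
- dispenser: solvent bottle, 68 x 62 x 120 mm; a bystander, to be left alone
- pliers: needle-nose pliers, 134 mm; a bystander, to be left alone
- screwdriver: cross-head screwdriver, 161 mm; a bystander, to be left alone
- marker: black-capped marker, 126 mm; a bystander, to be left alone
- syringe: syringe, 119 mm; a bystander, to be left alone
There are look-alikes about, which are no part of the job. What is shaped like the square but orange is not meant.

How it is judged:
On the way, in this order (a step that is already met when the one before it is completed fails the run):
1. every blank present is seated in its own pocket (horizontal distance between large_disc and nest_large_disc below 0.0035 m and z of large_disc in the frame of nest_large_disc below 0.0025 m and angle between each of large_disc, small_disc, square, rectangle's own z axis and vertical below 0.08 rad and horizontal distance between small_disc and nest_small_disc below 0.0035 m and z of small_disc in the frame of nest_small_disc below 0.0025 m and horizontal distance between square and nest_square below 0.0035 m and z of square in the frame of nest_square below 0.0025 m and horizontal distance between rectangle and nest_rectangle below 0.0035 m and z of rectangle in the frame of nest_rectangle below 0.0025 m), for 0.2 s.
2. the key is fully home in the key switch (horizontal distance between key and switch_slot below 0.0035 m and z of key in the frame of switch_slot below 0.003 m and angle between key's own z axis and vertical below 0.15 rad), for 0.2 s.
3. the key in the switch is turned to on (all of step 2 and value of joint key_switch above 1 rad), for 0.2 s.
4. the start button is pressed (value of joint start_button above 0.004 m), for 0.02 s.
At the end, for the whole second after the job is handed in: Every blank present rests flat in its own pocket (centre within 3.5 mm, within 2.5 mm of the floor), the key is fully home in the switch (within 3.5 mm of the axis, blade end within 3 mm of the slot floor) with the switch above 1.0 rad, the start button is released, and all is at rest (all of step 1 and all of step 3 and value of joint start_button below 0.002 m and linear speed of each of large_disc, small_disc, square, rectangle, key below 0.02 m/s); the robot touches nothing.
It fails at once if the start button is pressed while the key switch is not on (value of joint start_button above 0.004 m and value of joint key_switch below 0.9 rad).
It fails at once if another thing on the bench is moved more than 5 cm (distance of any of spool, dispenser, pliers, screwdriver, marker, syringe from where it was at the start of the episode above 0.05 m).
Of large_disc, small_disc, square, rectangle only 3 to 4 are there at a start; the rules pass over those that are not, and their reading is None.
At some moment in a run one of large_disc, small_disc, square, rectangle may be knocked a few centimetres aside while the robot is not near it.
It also fails if it takes over 210 s, if anything falls off the work surface, if the arm or the gripper's body presses on something with over 40 N, if the wrist force passes 120 N, or if a joint passes its speed limit or range.

ROBOT

A 7-joint arm with a two-finger parallel gripper is mounted at the origin on the work surface; the furniture and walls round the work are solid. World frame = base frame: x ahead of the robot, y to its left, z up, the work surface at z = 0. Lengths are in m, angles in rad, forces in N, time in s.
With the tool pointing down it reaches from about 0.4 to 0.85 m from the base axis. Payload 10.4 kg.
Tool frame: the origin (TCP) lies on the centre line of the jaws, within the pads' length; the fingertips stand 22 mm ahead of it and the grasp point (between the pads) lies 3 mm ahead of it; x points along the fingers, y is the direction in which the jaws open and shut, and the axes are right-handed (so a half turn about x gives the same grasp; the last joint's range is limited). The gripper opens to 87 mm and grips with 3 to 60 N. Pads are 19 mm wide; open, the fingers measure 117 mm over their backs; the gripper's body (75 mm by 190 mm) begins 51 mm behind the grasp point.
Start: joints at [-1.225, 0.332, -0.065, 1.46, 0.022, 1.35, -0.088], TCP at [0.225, 0.583, 0.245] pointing down, gripper open.
Joint ranges: [-2.6, 2.6], [-0.5, 2.12], [-1.47, 1.34], [0.16, 2.42], [-1.27, 4.41], [0.06, 2.06], [-2.6, 2.6]. Speed limits (rad/s): [2.22, 2.22, 2.79, 2.79, 3.14, 3.14, 3.14].

INTERFACE

Orientations are given as a unit quaternion [x, y, z, w].
In Python, from bench import * gives the robot as it stands.
- The arm moves only by the tool arm_command, never from a script. Its argument "targets" is one flat list of numbers, 7 for each row, row after row: the turn, a rotation vector about the tool's x, y, z in units of 45 degrees (1.0 is 45 degrees), then the shift along the tool's x, y, z in units of 25 mm (1.0 is 25 mm), then the opening, from 0 (shut) to 1 (fully open). In form: [wx, wy, wz, tx, ty, tz, fingers, wx, wy, wz, tx, ty, tz, fingers, ...]. A call has 1 to 12 rows; each row shifts and turns the pose as measured when the row begins, along the tool's axes as they then stand; what a row does not reach is not made up. A row lasts 1/12 s, in which the tool goes at most 41.7 mm and 7.16 degrees, less where a joint would pass 70% of its speed; a pose out of reach is approached as far as the arm can. A call with a number of a shift or a turn outside -1 to 1 is refused whole. A call with a gripper value outside its range is refused whole. The fingers move at their own pace and stop on an object; "newtons" is the grip in N (left out, the last holds). Time passes only in rows, so rows that do not move let the fingers close. It gives the time, the measured TCP pose, the force and the opening at its end, in the units of the state.
- read_state(): the state, without advancing time (a new reading comes with each control period).
- camera(name): name is "scene" or "top" or "wrist"; returns the picture (420x560x3 uint8, red, green, blue); there is no depth.
- calibration(name): a dict with "camera_matrix" (3x3 intrinsics, pixels), "R" (3x3) and "t" (3): a world point X has camera coordinates R X + t; the wrist camera has in their place "tool_from_camera" (4x4, takes a point from camera to tool coordinates, whose origin is the TCP and whose axes are the tool frame's). Camera axes: x right, y down, z forward; pixel columns grow to the right and rows downward; lengths in m; the calibration is good to about 2 mm. A picture is of the moment at which its call begins: read the wrist's pose just before it. calibration takes no time and is no camera call.
- close_job(): hands the job in, once; it reports no verdict.
The state is a dict: "time": time; "joint_positions": joint angles; "joint_vel": joint speeds; "joint_torque": joint torques, N m; "ee_pos": TCP position; "eef_rot": TCP orientation; "ft_force": force on the tool from outside, world axes, zero at the start; "torque": the same for the moment, N m; "width": finger opening in m.
Only numpy, scipy, OpenCV 4.12 (cv2) and the standard library are available. Lean on these libraries where they do the work, as an engineer would, in place of code of your own. Each camera call takes 0.05 s, during which the arm holds its last target.

## Working session

There is one attempt and no reset: what is moved stays moved. The work goes in short steps, Python scripts to look and compute and a tool call to move; the robot and the scene stay as the last step left them, time stands still between calls to the robot, and variables do not carry over. Pictures are saved under pics/ and viewed, and the job is handed in when it is done.

Besides the shell and the picture viewer there is one more tool, called after "Request:" by a JSON object that holds its "api" and its "payload", one argument or row to a line. arm_command: Moves the arm, as the interface text tells. Shifts and turns lie within -1 to 1; 1 stands for 25 mm of shift or 45 degrees of turn. Its arguments: {"type":"object","properties":{"targets":{"type":"array","items":{"type":"number","minimum":-1,"maximum":1}},"newtons":{"type":"number"}},"required":["targets"]}

```bash
mkdir -p pics; ls; cat > s.py <<'E'
from bench import *
import cv2,numpy as np
def shot(cam,name,scale=1):
    im=camera(cam); cv2.imwrite('pics/'+name+'.png',cv2.cvtColor(im,cv2.COLOR_RGB2BGR)); return im
E
python3 - <<'E'
from s import *
print(read_state())
for c in ['scene','top','wrist']:
    shot(c,c+'0'); print(c,calibration(c))
E
```

```text
pics
{'time': 0.0, 'joint_positions': array([-1.22462792,  0.3328859 , -0.06472028,  1.46095233,  0.02158821,
        1.34992085, -0.08848386]), 'joint_vel': array([-1.92447173e-03,  7.61066900e-04, -3.51891987e-04, -2.92818113e-04,
       -5.25166800e-04, -2.46179078e-05, -1.45810956e-03]), 'joint_torque': array([-5.78284853e-04, -6.23253393e+01,  2.41983990e-02, -3.89904499e+01,
       -6.13915734e-02,  3.96101153e-02,  9.85100223e-05]), 'ee_pos': array([0.2251489 , 0.58264131, 0.24373996]), 'eef_rot': array([ 0.12910864,  0.69520165, -0.13013741,  0.69504668]), 'ft_force': array([-0.17904743,  0.12132629,  0.32266616]), 'torque': array([0.00402719, 0.00295848, 0.0035166 ]), 'width': 0.08739684734350331}
scene {'camera_matrix': array([[485.8439715 ,   0.        , 287.72621628],
       [  0.        , 485.8439715 , 205.76055751],
       [  0.        ,   0.        ,   1.        ]]), 'R': array([[ 0.78833169, -0.61523991, -0.00360503],
       [-0.46353215, -0.5900691 , -0.66102678],
       [ 0.40456284,  0.52277941, -0.75035365]]), 't': array([-0.31873487,  0.32148662,  1.42198398])}
t
[... 217 characters left out ...]
.00212335],
       [-0.97004992,  0.07940835, -0.22955931],
       [ 0.22861547, -0.02090338, -0.97329236]]), 't': array([0.09519604, 0.46308389, 1.27477905])}
wrist {'camera_matrix': array([[308.50286781,   0.        , 278.70839917],
       [  0.        , 308.50286781, 205.80629329],
       [  0.        ,   0.        ,   1.        ]]), 'tool_from_camera': array([[-2.82486839e-04, -2.47771199e-01,  9.68818535e-01,
        -1.40990566e-01],
       [ 9.99999592e-01, -9.01600138e-04,  6.09981895e-05,
        -2.56680757e-04],
       [ 8.58373330e-04,  9.68818156e-01,  2.47771353e-01,
        -6.86005522e-02],
       [ 0.00000000e+00,  0.00000000e+00,  0.00000000e+00,
         1.00000000e+00]])}
```

```bash
cat >> s.py <<'E'
def crop(src,u0,v0,u1,v1,k,name):
    im=cv2.imread('pics/'+src+'.png')[v0:v1,u0:u1]
    cv2.imwrite('pics/'+name+'.png',cv2.resize(im,None,fx=k,fy=k,interpolation=cv2.INTER_CUBIC))
E
python3 - <<'E'
from s import *
crop('top0',270,125,450,290,4.4,'c1'); crop('scene0',285,190,475,340,4.2,'c2')
crop('top0',140,150,260,240,6,'c3')
E
cat >> s.py <<'E'
from scipy.spatial.transform import Rotation as Ro
def ray(cam,uv,z,st=None):
    c=calibration(cam); K=c['camera_matrix']
    d=np.linalg.inv(K)@np.array([uv[0],uv[1],1.])
    if cam=='wrist':
        T=c['tool_from_camera']; R0=Ro.from_quat(st['eef_rot']).as_matrix()
        o=st['ee_pos']+R0@T[:3,3]; d=R0@T[:3,:3]@d
    else:
        o=-c['R'].T@c['t']; d=c['R'].T@d
    return (o+d*(z-o[2])/d[2])
def proj(cam,X,st=None):
    c=calibration(cam); K=c['camera_matrix']; X=np.asarray(X,float)
    if cam=='wrist':
        T=np.linalg.inv(c['tool_from_camera']); R0=Ro.from_quat(st['eef_rot']).as_matrix()
        p=R0.T@(X-st['ee_pos']); p=T[:3,:3]@p+T[:3,3]
    else: p=c['R']@X+c['t']
    p=K@p; return p[:2]/p[2]
def go(xyz,yaw=None,st=None):
    """world delta & tool units to reach TCP xyz, tool pointing down, tool y axis at world angle yaw (mod 180)"""
    st=st or read_state(); R0=Ro.from_quat(st['eef_rot']).as_matrix()
    d=np.array(xyz)-st['ee_pos']; t=R0.T@d/0.025
    y=R0[:,1]
    cur=np.arctan2(y[1],y[0])
    if yaw is None: yaw=cur
    dy=(yaw-cur+np.pi/2)%np.pi-np.pi/2
    yw=cur+dy
    Rt=np.array([[0,0,-1],[np.cos(yw),np.sin(yw),0]]); Rt=np.vstack([Rt,np.cross(Rt[0],Rt[1])]).T
    rv=Ro.from_matrix(R0.T@Rt).as_rotvec()/(np.pi/4)
    np.set_printoptions(suppress=True,precision=3)
    print('pos',st['ee_pos'],'yaw',np.degrees(cur),'dyaw',np.degrees(dy),'| rot units',rv,'| shift units',t,'t',st['time'],'q',st['joint_positions'])
    return rv,t
E
python3 - <<'E'
from s import *
f=lambda p:(p[0]/4.4+270,p[1]/4.4+125)
g=lambda p:(p[0]/4.2+285,p[1]/4.2+190)
for n,p,z in [('plFL',(98,152),.012),('plFR',(263,125),.012),('plNR',(296,280),.012),('plNL',(125,311),.012),('rect',(130,392),.014),('sq',(271,388),.014),('disc',(405,203),.014),('rest',(410,350),.034),('sol',(285,470),.1),('pock_ld',(140,185),.012),('pock_sd',(157,265),.012),('pock_sq',(229,170),.012)]:
    print(n,ray('top',f(p),z))
for n,p,z in [('rect',(78,218),.014),('sq',(166,314),.014),('disc',(422,323),.014)]:
    print('scene',n,ray('scene',g(p),z))
h=lambda p:(p[0]/6+140,p[1]/6+150)
for n,p,z in [('cuFL',(215,185),.035),('cuFR',(450,160),.035),('cuNR',(460,300),.035),('cuNL',(218,315),.035),('sw',(390,227),.063),('btn',(260,242),.05)]: print(n,ray('top',h(p),z))
st=read_state();print(Ro.from_quat(st['eef_rot']).as_matrix())
E
```

```text
plFL [ 0.65038151 -0.00990097  0.012     ]
plFR [ 0.66257932 -0.14551505  0.012     ]
plNR [ 0.53043846 -0.15700122  0.012     ]
plNL [ 0.51613557 -0.01915623  0.012     ]
rect [ 0.45008383 -0.01673816  0.014     ]
sq [ 0.44427119 -0.12693375  0.014     ]
disc [ 0.58654653 -0.25126766  0.014     ]
rest [ 0.46125578 -0.23446098  0.034     ]
sol [ 0.36506802 -0.11649912  0.1       ]
pock_ld [ 0.61965036 -0.04105771  0.012     ]
pock_sd [ 0.55179194 -0.04811349  0.012     ]
pock_sq [ 0.62649178 -0.11384934  0.012     ]
scene rect [ 0.45080288 -0.02433198  0.014     ]
scene sq [ 0.44581257 -0.13423571  0.014     ]
scene disc [ 0.59009527 -0.25764165  0.014     ]
cuFL [0.59733632 0.39909436 0.035     ]
cuFR [0.60137961 0.26380125 0.035     ]
cuNR [0.51765062 0.26196366 0.035     ]
cuNL [0.52006353 0.39919864 0.035     ]
sw [0.55553311 0.29528134 0.063     ]
btn [0.5566509  0.37095561 0.05      ]
[[-3.38671485e-04  3.60474958e-01  9.32768830e-01]
 [-1.02132631e-03  9.32768272e-01 -3.60475113e-01]
 [-9.99999421e-01 -1.07474399e-03  5.22605437e-05]]
```

Request:
{"api": "arm_command", "payload": {
  "targets": [-0.157, 0, 0, -0.7, 0, 0, 1, -0.157, 0, 0, -0.7, 0, 0, 1, -0.157, 0, 0, -0.7, 0, 0, 1, 0, 0, 0, 0, -1, 0.6, 1, 0, 0, 0, 0, -1, 0.6, 1, 0, 0, 0, 0, -1, 0.6, 1, 0, 0, 0, 0, -1, 0.6, 1, 0, 0, 0, 0, -1, 0.6, 1, 0, 0, 0, 0, -1, 0.6, 1, 0, 0, 0, 0, -1, 0.6, 1, 0, 0, 0, 0, -1, 0.6, 1, 0, 0, 0, 0, -1, 0.6, 1]
}}

```text
time: 1.15
ee_pos: [0.3629, 0.3544, 0.2942]
eef_rot: [-0.012, 0.709, 0.008, 0.705]
ft_force: [0.6, 1.5, 0.3]
width: 0.0871
```

Request:
{"api": "arm_command", "payload": {
  "targets": [0, 0, 0, 0, -1, 0.5, 1, 0, 0, 0, 0, -1, 0.5, 1, 0, 0, 0, 0, -1, 0.4, 1, 0, 0, 0, 0, -1, 0.1, 1, 0, 0, 0, 0, -1, 0, 1, 0, 0, 0, 0, -1, 0, 1, 0, 0, 0, 0, -1, 0, 1, 0, 0, 0, 0, -1, 0, 1, 0, 0, 0, 0, -1, 0, 1, 0, 0, 0, 0, -1, 0, 1, 0, 0, 0, 0, -1, 0, 1, 0, 0, 0, 0, -1, 0, 1]
}}

```text
time: 2.15
ee_pos: [0.41, 0.0375, 0.2938]
eef_rot: [-0.011, 0.71, 0.006, 0.704]
ft_force: [1.1, 0.2, 0.2]
width: 0.0872
```

Request:
{"api": "arm_command", "payload": {
  "targets": [0, 0, 0, 0, -1, 0, 1, 0, 0, 0, 0, -1, 0, 1, 0, 0, 0, 0, -1, 0, 1, 0, 0, 0, 0, -1, 0, 1, 0, 0, 0, 0, -1, 0, 1, 0, 0, 0, 0, 0, 0, 1]
}}

```text
time: 2.65
ee_pos: [0.4108, -0.0988, 0.2944]
eef_rot: [-0.009, 0.71, 0.004, 0.704]
ft_force: [0.2, 0.4, 0.8]
width: 0.0874
```

```bash
python3 - <<'E'
from s import *
go((.4,-.09,.3),np.pi/2)
st=read_state();shot('wrist','w1');print(repr(st['ee_pos']))
E
```

```text
pos [ 0.411 -0.099  0.294] yaw 91.037011747601 dyaw -1.0370117476010052 | rot units [ 0.023 -0.011  0.008] | shift units [-0.222  0.357 -0.426] t 2.65 q [-0.497 -0.206  0.543  1.893  0.114  1.435  1.609]
array([ 0.411, -0.099,  0.294])
```

```bash
python3 - <<'E'
from s import *
st=read_state()
im=cv2.imread('pics/w1.png')
crop('w1',150,150,380,240,3.4,'c4')
hsv=cv2.cvtColor(im,cv2.COLOR_BGR2HSV)
print(im[204,260],im[208,338],im[180,300],im[219,181])
R=im[:,:,2].astype(int)-im[:,:,1]
m=((R>-2)&(im.mean(2)>150)).astype(np.uint8)
m[235:]=0
cs,_=cv2.findContours(m,cv2.RETR_EXTERNAL,cv2.CHAIN_APPROX_NONE)
for c in cs:
    if cv2.contourArea(c)>200:
        r=cv2.minAreaRect(c); b=cv2.boxPoints(r)
        W=np.array([ray('wrist',p,.014,st) for p in b])[:,:2]
        e=W-np.roll(W,1,0)
        print(r,'ctr',W.mean(0),np.linalg.norm(e,axis=1),np.degrees(np.arctan2(e[:,1],e[:,0])))
E
```

```text
[228 231 238] [227 231 238] [202 214 214] [81 83 87]
((46.04484558105469, 105.0365982055664), (81.71502685546875, 56.31754684448242), 5.5275397300720215) ctr [ 0.31838588 -0.40408847] [0.10769701 0.07293596 0.10336647 0.07247498] [-94.38401643 163.59256159  85.79359004 -13.00384156]
((279.5, 117.0), (234.0, 559.0), 90.0) ctr [ 0.34008514 -0.09971328] [0.30651953 0.67633684 0.30381579 0.80543452] [168.83800211  90.96447043  13.26062472 -88.83394753]
```

```bash
cat >> s.py <<'E'
def quad(cam,pts,z,st=None):
    W=np.array([ray(cam,p,z,st) for p in pts])[:,:2]
    e=np.roll(W,-1,0)-W
    print('ctr',W.mean(0),np.linalg.norm(e,axis=1),np.degrees(np.arctan2(e[:,1],e[:,0]))%180)
def blobs(im,m,z,st,lo=200,cam='wrist'):
    cs,_=cv2.findContours(m.astype(np.uint8),cv2.RETR_EXTERNAL,cv2.CHAIN_APPROX_NONE)
    for c in cs:
        if cv2.contourArea(c)>lo:
            r=cv2.minAreaRect(c); print(np.round(r[0]),end=' '); quad(cam,cv2.boxPoints(r),z,st)
E
python3 - <<'E'
from s import *
st=read_state()
f=lambda p:(p[0]/3.4+150,p[1]/3.4+150)
quad('wrist',[f(p) for p in [(365,124),(437,178),(387,246),(313,193)]],.014,st)
quad('wrist',[f(p) for p in [(590,147),(712,193),(687,254),(567,203)]],.014,st)
im=cv2.GaussianBlur(cv2.imread('pics/w1.png'),(3,3),0).astype(int)
m=(im[:,:,2]-im[:,:,1]>3)&(im.mean(2)>220); m[232:]=0
blobs(im,m,.014,st)
E
```

```text
ctr [ 0.44613671 -0.12286551] [0.03706592 0.03608653 0.0380906  0.03647413] [ 53.50221476 145.48288288  54.11663612 143.85526614]
ctr [ 0.44989526 -0.01343178] [0.05468952 0.02785875 0.05559461 0.02527274] [ 70.32905099 162.56757342  67.68368349 160.87840929]
[338. 209.] ctr [ 0.45104376 -0.01292401] [0.02665812 0.05393158 0.02699411 0.054707  ] [160.76533791  68.52547765 162.38396173  68.21633725]
[260. 205.] ctr [ 0.44690813 -0.1241878 ] [0.03591677 0.03697832 0.03637438 0.03759223] [143.97212463  53.47445051 144.9288482   52.79277328]
[ 33. 165.] ctr [ 0.39877775 -0.43396947] [0.04171613 0.11212316 0.0444505  0.1136526 ] [115.48187436  20.0820054  117.09315224  18.77764901]
```

```bash
python3 - <<'E'
from s import *
go((.4505,-.013,.28),np.radians(91))
go((.4505,-.013,.28),np.radians(-19))
E
```

```text
pos [ 0.411 -0.097  0.294] yaw 91.11668286651249 dyaw -0.1166828665124954 | rot units [ 0.003 -0.012  0.007] | shift units [0.539 3.315 1.656] t 2.7 q [-0.498 -0.206  0.54   1.894  0.112  1.435  1.606]
pos [ 0.411 -0.097  0.294] yaw 91.11668286651249 dyaw 69.88331713348751 | rot units [-1.553 -0.015 -0.001] | shift units [0.539 3.315 1.656] t 2.7 q [-0.498 -0.206  0.54   1.894  0.112  1.435  1.606]
```

Request:
{"api": "arm_command", "payload": {
  "targets": [0, 0, 0, 0.14, 0.83, 0.41, 1, 0, 0, 0, 0.14, 0.83, 0.41, 1, 0, 0, 0, 0.14, 0.83, 0.41, 1, 0, 0, 0, 0.14, 0.83, 0.41, 1, 0.157, 0, 0, 0, 0, 0, 1, 0.157, 0, 0, 0, 0, 0, 1, 0.157, 0, 0, 0, 0, 0, 1, 0.157, 0, 0, 0, 0, 0, 1, 0.157, 0, 0, 0, 0, 0, 1, 0.157, 0, 0, 0, 0, 0, 1, 0.157, 0, 0, 0, 0, 0, 1, 0.157, 0, 0, 0, 0, 0, 1]
}}

```text
time: 3.7
ee_pos: [0.4494, 0.0034, 0.2762]
eef_rot: [0.33, 0.627, -0.337, 0.62]
ft_force: [-0.4, -0.7, 0.4]
width: 0.0867
```

Request:
{"api": "arm_command", "payload": {
  "targets": [0.157, 0, 0, 0, 0, 0, 1, 0.157, 0, 0, 0, 0, 0, 1, 0.157, 0, 0, 0, 0, 0, 1, 0.157, 0, 0, 0, 0, 0, 1, 0.157, 0, 0, 0, 0, 0, 1, 0.157, 0, 0, 0, 0, 0, 1, 0.157, 0, 0, 0, 0, 0, 1, 0.157, 0, 0, 0, 0, 0, 1]
}}

```text
time: 4.37
ee_pos: [0.447, 0.0128, 0.274]
eef_rot: [-0.585, -0.39, 0.598, -0.384]
ft_force: [-0.8, -0.4, -0.8]
width: 0.0867
```

```bash
python3 - <<'E'
from s import *
go((.4505,-.013,.15),np.radians(-19))
E
```

```text
pos [0.447 0.013 0.274] yaw -23.573576303089304 dyaw 4.573576303089305 | rot units [-0.102  0.012  0.022] | shift units [4.96  0.624 0.841] t 4.3667 q [-0.49  -0.087  0.341  1.859  0.029  1.383 -0.568]
```

Request:
{"api": "arm_command", "payload": {
  "targets": [-0.1, 0.012, 0.02, 1, 0.13, 0.17, 1, 0, 0, 0, 1, 0.13, 0.17, 1, 0, 0, 0, 1, 0.13, 0.17, 1, 0, 0, 0, 1, 0.13, 0.17, 1, 0, 0, 0, 1, 0.12, 0.16, 1, 0, 0, 0, 0, 0, 0, 1]
}}

```text
time: 4.87
ee_pos: [0.454, -0.0057, 0.1449]
eef_rot: [0.579, 0.409, -0.576, 0.408]
ft_force: [-0.3, 0.0, -0.7]
width: 0.087
```

```bash
python3 - <<'E'
from s import *
go((.4505,-.013,.15),np.radians(-19))
st=read_state();shot('wrist','w2')
im=cv2.GaussianBlur(cv2.imread('pics/w2.png'),(3,3),0).astype(int)
m=(im[:,:,2]-im[:,:,1]>3)&(im.mean(2)>200); m[260:]=0
blobs(im,m,.014,st)
E
```

```text
pos [ 0.454 -0.006  0.145] yaw -19.43436525184297 dyaw 0.43436525184296726 | rot units [-0.01  -0.006 -0.001] | shift units [-0.206 -0.035  0.32 ] t 4.8667 q [-0.463  0.028  0.386  2.038 -0.016  1.075 -0.408]
[280. 216.] ctr [ 0.451 -0.017] [0.026 0.052 0.027 0.052] [160.515  71.254 160.513  69.941]
[505. 160.] ctr [ 0.654 -0.035] [0.006 0.059 0.006 0.059] [175.922  94.982 176.746  94.712]
[529.  62.] ctr [0.685 0.037] [0.059 0.094 0.064 0.094] [168.357  91.986 169.08   88.827]
```

```bash
python3 - <<'E'
from s import *
go((.451,-.017,.0285),np.radians(-19.5))
E
```

```text
pos [ 0.455 -0.005  0.147] yaw -19.42199420862923 dyaw -0.0780057913707763 | rot units [ 0.002 -0.007 -0.003] | shift units [ 4.741 -0.     0.526] t 4.9167 q [-0.463  0.026  0.385  2.035 -0.016  1.078 -0.41 ]
```

Request:
{"api": "arm_command", "payload": {
  "targets": [0, 0, 0, 1, 0, 0.13, 1, 0, 0, 0, 1, 0, 0.13, 1, 0, 0, 0, 1, 0, 0.13, 1, 0, 0, 0, 0.8, 0, 0.13, 1, 0, 0, 0, 0.4, 0, 0, 1, 0, 0, 0, 0, 0, 0, 1]
}}

```text
time: 5.42
ee_pos: [0.4577, -0.0101, 0.0479]
eef_rot: [0.582, 0.41, -0.569, 0.411]
ft_force: [-0.7, -0.5, 0.4]
width: 0.0871
```

```bash
python3 - <<'E'
from s import *
go((.451,-.017,.0285),np.radians(-19.5))
shot('wrist','w3')
E
```

```text
pos [ 0.458 -0.01   0.048] yaw -19.08082289772189 dyaw -0.419177102278104 | rot units [ 0.009 -0.018 -0.015] | shift units [ 0.767 -0.17   0.36 ] t 5.4167 q [-0.433  0.183  0.389  2.124 -0.105  0.835 -0.313]
```

Request:
{"api": "arm_command", "payload": {
  "targets": [0, -0.018, -0.015, 0.5, -0.15, 0.35, 1, 0, 0, 0, 0.3, 0, 0.05, 1, 0, 0, 0, 0, 0, 0, 1]
}}

```text
time: 5.72
ee_pos: [0.4543, -0.0171, 0.0311]
eef_rot: [0.577, 0.41, -0.574, 0.411]
ft_force: [-0.4, 0.9, 0.0]
width: 0.0867
```

```bash
python3 - <<'E'
from s import *
go((.451,-.017,.0285),np.radians(-19.5))
E
```

```text
pos [ 0.454 -0.017  0.031] yaw -18.97284623096145 dyaw -0.5271537690385498 | rot units [ 0.012 -0.004 -0.006] | shift units [ 0.104 -0.125  0.038] t 5.7167 q [-0.422  0.215  0.39   2.134 -0.115  0.806 -0.292]
```

Good. Close the grip here.

Request:
{"api": "arm_command", "payload": {
  "targets": [0, 0, 0, 0.1, -0.12, 0, 1, 0, 0, 0, 0, 0, 0, 0, 0, 0, 0, 0, 0, 0, 0, 0, 0, 0, 0, 0, 0, 0, 0, 0, 0, 0, 0, 0, 0, 0, 0, 0, 0, 0, 0, 0, 0, 0, 0, 0, 0, 0, 0],
  "newtons": 25
}}

```text
time: 6.3
ee_pos: [0.4525, -0.0156, 0.0302]
eef_rot: [0.578, 0.41, -0.573, 0.412]
ft_force: [0.3, -0.0, -0.6]
width: 0.0548
```

```bash
python3 - <<'E'
from s import *
go((.58,-.02,.15),np.radians(-85)); print(read_state()['width'])
E
```

```text
pos [ 0.452 -0.016  0.03 ] yaw -18.989385587593414 dyaw -66.0106144124066 | rot units [ 1.467 -0.011 -0.004] | shift units [-4.75   4.913 -1.517] t 6.3 q [-0.425  0.211  0.389  2.141 -0.114  0.8   -0.296]
0.054816812885940584
```

Request:
{"api": "arm_command", "payload": {
  "targets": [0, 0, 0, 0, 0, 0, 0, 0, 0, 0, 0, 0, 0, 0, 0, 0, 0, 0, 0, 0, 0, 0, 0, 0, 0, 0, 0, 0, 0, 0, 0, 0, 0, 0, 0, 0, 0, 0, 0, 0, 0, 0, 0, 0, 0, 0, 0, 0, 0]
}}

```text
time: 6.88
ee_pos: [0.4527, -0.0156, 0.0304]
eef_rot: [0.579, 0.41, -0.573, 0.412]
ft_force: [0.2, 0.7, -0.1]
width: 0.0275
```

```bash
python3 - <<'E'
from s import *
go((.5,-.05,.15),np.radians(-85)); print(read_state()['width'])
shot('wrist','w4')
E
```

```text
pos [ 0.453 -0.016  0.03 ] yaw -18.992077957824236 dyaw -66.00792204217578 | rot units [ 1.467 -0.011 -0.004] | shift units [-4.771  2.272  0.659] t 6.8833 q [-0.425  0.211  0.389  2.14  -0.114  0.8   -0.296]
0.027514717288503795
```

Request:
{"api": "arm_command", "payload": {
  "targets": [0, 0, 0, -0.4, 0, 0, 0, 0, 0, 0, -1, 0, 0, 0, 0, 0, 0, -1, 0, 0, 0, 0, 0, 0, -1, 0, 0, 0, 0, 0, 0, -1, 0, 0, 0, 0, 0, 0, -1, 0, 0, 0, 0, 0, 0, -1, 0, 0, 0, 0, 0, 0, -1, 0, 0, 0, 0, 0, 0, -1, 0, 0, 0, -0.157, 0, 0, 0, 0, 0, 0, -0.157, 0, 0, 0, 0, 0, 0, -0.157, 0, 0, 0, 0, 0, 0]
}}

```text
time: 7.93
ee_pos: [0.4477, -0.019, 0.2586]
eef_rot: [0.493, 0.507, -0.488, 0.512]
ft_force: [-0.7, -0.9, -0.9]
width: 0.0276
```

Request:
{"api": "arm_command", "payload": {
  "targets": [-0.157, 0, 0, 0, 0, 0, 0, -0.157, 0, 0, 0, 0, 0, 0, -0.157, 0, 0, 0, 0, 0, 0, -0.157, 0, 0, 0, 0, 0, 0, -0.157, 0, 0, 0, 0, 0, 0, -0.157, 0, 0, 0, 0, 0, 0, -0.157, 0, 0, 0, 0, 0, 0, -0.157, 0, 0, 0, 0, 0, 0, -0.157, 0, 0, 0, 0, 0, 0, -0.157, 0, 0, 0, 0, 0, 0, -0.157, 0, 0, 0, 0, 0, 0, -0.157, 0, 0, 0, 0, 0, 0]
}}

```text
time: 8.93
ee_pos: [0.444, -0.0229, 0.2668]
eef_rot: [0.012, 0.702, -0.011, 0.712]
ft_force: [-1.0, -0.9, -0.0]
width: 0.0273
```

```bash
python3 - <<'E'
from s import *
go((.64,-.085,.25),np.radians(95)); print(read_state()['width'])
E
```

```text
pos [ 0.444 -0.023  0.267] yaw 88.18144730355822 dyaw 6.818552696441792 | rot units [-0.152  0.017 -0.002] | shift units [ 0.767 -2.234  7.907] t 8.9333 q [-0.586 -0.136  0.495  1.906  0.065  1.343  1.431]
0.027342276657760442
```

Request:
{"api": "arm_command", "payload": {
  "targets": [-0.152, 0.017, 0, 0.1, -0.2, 1, 0, 0, 0, 0, 0.1, -0.4, 1, 0, 0, 0, 0, 0.1, -0.4, 1, 0, 0, 0, 0, 0.1, -0.4, 1, 0, 0, 0, 0, 0.1, -0.4, 1, 0, 0, 0, 0, 0.1, -0.4, 1, 0, 0, 0, 0, 0.1, -0.4, 1, 0, 0, 0, 0, 0.1, -0.3, 0.9, 0, 0, 0, 0, 0, 0, 0, 0]
}}

```text
time: 9.68
ee_pos: [0.6531, -0.0798, 0.2516]
eef_rot: [-0.036, 0.706, 0.04, 0.707]
ft_force: [-0.2, 0.4, -1.5]
width: 0.0274
```

```bash
python3 - <<'E'
from s import *
go((.64,-.085,.25),np.radians(95)); 
shot('wrist','w5')
E
```

```text
pos [ 0.653 -0.08   0.252] yaw 96.1535784799875 dyaw -1.153578479987499 | rot units [ 0.026  0.002 -0.006] | shift units [ 0.063 -0.15  -0.543] t 9.6833 q [-0.385  0.447  0.62   1.384 -0.263  1.392  1.912]
```

```bash
python3 - <<'E'
from s import *
crop('w5',205,60,365,200,5,'c5')
E
python3 - <<'E'
from s import *
# w5 state
st=dict(ee_pos=np.array([.6531,-.0798,.2516]),eef_rot=np.array([-0.036,0.706,0.04,0.707])/np.linalg.norm([-0.036,0.706,0.04,0.707]))
st2=read_state(); print(st2['ee_pos'],st2['eef_rot'],st2['time'])
f=lambda p:(p[0]/5+205-.4,p[1]/5+60-.4)
quad('wrist',[f(p) for p in [(96,57),(697,65),(660,655),(107,647)]],.012,st)
quad('wrist',[f(p) for p in [(172,73),(316,80),(316,350),(178,347)]],.012,st)
quad('wrist',[f(p) for p in [(158,424),(333,428),(331,602),(163,598)]],.012,st)
print(ray('wrist',f((530,515)),.012,st),ray('wrist',f((542,218)),.012,st))
# part in tool at grip
st4=dict(ee_pos=np.array([.4527,-.0156,.0304]),eef_rot=np.array([.579,.41,-.573,.412])/np.linalg.norm([.579,.41,-.573,.412]))
R0=Ro.from_quat(st4['eef_rot']).as_matrix()
for p in [(256,205),(305,204),(303,300),(253,300)]: print(R0.T@(ray('wrist',p,.014,st4)-st4['ee_pos']))
E
```

```text
[ 0.65176339 -0.07991057  0.25217926] [-0.03594222  0.70565726  0.03949611  0.70653807] 9.7333
ctr [ 0.5923585  -0.07980265] [0.1377194  0.13808369 0.13904429 0.1374542 ] [95.45619808  5.26789579 95.19237878  4.71536635]
ctr [ 0.5609403  -0.11737516] [0.0330353  0.06021051 0.03300253 0.06097672] [93.5667187   5.60280118 94.89531269  5.61636034]
ctr [ 0.63049218 -0.1111684 ] [0.04236598 0.04264522 0.04182925 0.0425555 ] [94.80051797  5.09053574 94.66925882  5.81398966]
[ 0.62330798 -0.04178824  0.012     ] [ 0.55409905 -0.04816457  0.012     ]
[ 0.01646766 -0.01165589 -0.02874745]
[ 0.0166566   0.01414845 -0.02921695]
[0.01635951 0.01412553 0.02722294]
[ 0.01615414 -0.01441156  0.0270633 ]
```

```bash
python3 - <<'E'
from s import *
go((.562,-.1175,.06),np.radians(95.2))
E
```

```text
pos [ 0.652 -0.08   0.252] yaw 96.1157900325912 dyaw -0.9157900325911954 | rot units [ 0.02   0.002 -0.006] | shift units [ 7.676 -1.151 -3.742] t 9.7333 q [-0.386  0.444  0.62   1.387 -0.261  1.392  1.911]
```

Request:
{"api": "arm_command", "payload": {
  "targets": [0.02, 0, -0.006, 0.6, -0.29, -0.94, 0, 0, 0, 0, 0.7, -0.29, -0.94, 0, 0, 0, 0, 0.7, -0.29, -0.93, 0, 0, 0, 0, 0.7, -0.29, -0.93, 0, 0, 0, 0, 0.7, 0, 0, 0, 0, 0, 0, 0.7, 0, 0, 0, 0, 0, 0, 0.7, 0, 0, 0, 0, 0, 0, 0.7, 0, 0, 0, 0, 0, 0, 0.7, 0, 0, 0, 0, 0, 0, 0.6, 0, 0, 0, 0, 0, 0, 0, 0, 0, 0]
}}

```text
time: 10.65
ee_pos: [0.5496, -0.1161, 0.0837]
eef_rot: [-0.03, 0.704, 0.034, 0.709]
ft_force: [-0.6, -0.5, -0.6]
width: 0.0278
```

```bash
python3 - <<'E'
from s import *
go((.562,-.1175,.06),np.radians(95.2))
shot('wrist','w6')
E
```

```text
pos [ 0.55  -0.116  0.084] yaw 95.18747362665572 dyaw 0.0125263733442972 | rot units [-0.     0.009 -0.008] | shift units [ 0.953 -0.107  0.48 ] t 10.65 q [-0.377  0.383  0.609  1.84  -0.268  0.994  2.006]
```

Request:
{"api": "arm_command", "payload": {
  "targets": [0, 0.009, -0.008, 0.5, -0.1, 0.45, 0, 0, 0, 0, 0.45, 0, 0.1, 0, 0, 0, 0, 0.2, 0, 0, 0, 0, 0, 0, 0, 0, 0, 0]
}}

```text
time: 11.03
ee_pos: [0.5657, -0.117, 0.0608]
eef_rot: [-0.032, 0.704, 0.032, 0.709]
ft_force: [-0.3, 0.3, 0.1]
width: 0.0276
```

```bash
python3 - <<'E'
from s import *
go((.562,-.1175,.05),np.radians(95.2))
shot('wrist','w7'); crop('w7',200,140,440,320,3.3,'c7')
E
```

```text
pos [ 0.566 -0.117  0.061] yaw 95.2005467175786 dyaw -0.0005467175786014565 | rot units [ 0.     0.009 -0.001] | shift units [ 0.43  -0.007 -0.151] t 11.0333 q [-0.356  0.448  0.591  1.814 -0.302  0.962  2.024]
```

```bash
python3 - <<'E'
from s import *
st=read_state(); st=dict(st); st['ee_pos']=np.array([.5657,-.117,.0608])
R0=Ro.from_quat(st['eef_rot']).as_matrix()
f=lambda p:(p[0]/3.3+200-.35,p[1]/3.3+140-.35)
t=lambda p,z: print(p,R0.T@(ray('wrist',f(p),z,st)-st['ee_pos']))
print('pocket');t((168,138),.012);t((342,140),.012);t((172,300),.012)
print('plate edge');t((78,117),.012)
print('part bottom edge');t((183,204),.0304);t((346,207),.0304)
print('part top edge');t((179,219),.0444);t((349,220),.0444);t((179,530),.0444);t((340,530),.0444);
E
```

```text
pocket
(168, 138) [ 0.04851995 -0.01719455 -0.03572461]
(342, 140) [ 0.0485482   0.01558833 -0.03530677]
(172, 300) [ 0.04876205 -0.01718738 -0.00348569]
plate edge
(78, 117) [ 0.04847704 -0.03395529 -0.03972839]
part bottom edge
(183, 204) [ 0.03018535 -0.01318681 -0.02735434]
(346, 207) [ 0.03021122  0.01501618 -0.02678577]
part top edge
(179, 219) [ 0.01617838 -0.01277582 -0.02827102]
(349, 220) [ 0.01620063  0.01432644 -0.02807336]
(179, 530) [ 0.01659627 -0.01396872  0.02749986]
(340, 530) [0.01661801 0.01394655 0.02754678]
```

Request:
{"api": "arm_command", "payload": {
  "targets": [0, 0.005, 0, 0, -0.04, -0.22, 0, 0, 0, 0, 0, 0, 0, 0]
}}

```text
time: 11.25
ee_pos: [0.5598, -0.119, 0.0624]
eef_rot: [-0.032, 0.705, 0.032, 0.708]
ft_force: [-0.2, -0.4, -0.7]
width: 0.0276
```

```bash
python3 - <<'E'
from s import *
go((.5601,-.1178,.0474),np.radians(95.2))
E
```

```text
pos [ 0.56  -0.119  0.062] yaw 95.16885420338865 dyaw 0.031145796611352597 | rot units [-0.001  0.005 -0.001] | shift units [0.599 0.047 0.014] t 11.25 q [-0.358  0.437  0.595  1.825 -0.295  0.964  2.024]
```

Lower gently.

Request:
{"api": "arm_command", "payload": {
  "targets": [0, 0.005, 0, 0.3, 0.04, 0.02, 0, 0, 0, 0, 0.3, 0, 0, 0, 0, 0, 0, 0.1, 0, 0, 0]
}}

```text
time: 11.5
ee_pos: [0.5606, -0.1181, 0.0454]
eef_rot: [-0.031, 0.705, 0.032, 0.707]
ft_force: [-0.4, -0.4, -1.9]
width: 0.0275
```

```bash
python3 - <<'E'
from s import *
go((.5601,-.1178,.0374),np.radians(95.2))
E
```

```text
pos [ 0.561 -0.118  0.045] yaw 95.13945922176491 dyaw 0.06054077823509772 | rot units [-0.001  0.004 -0.001] | shift units [ 0.321  0.013 -0.022] t 11.5 q [-0.348  0.464  0.583  1.832 -0.313  0.936  2.035]
```

Request:
{"api": "arm_command", "payload": {
  "targets": [0, 0, 0, 0.15, 0, -0.02, 0, 0, 0, 0, 0.15, 0, 0, 0, 0, 0, 0, 0.1, 0, 0, 0]
}}

```text
time: 11.75
ee_pos: [0.5607, -0.1181, 0.0356]
eef_rot: [-0.031, 0.705, 0.032, 0.708]
ft_force: [-8.8, 3.7, 32.1]
width: 0.0277
```

```bash
python3 - <<'E'
from s import *
go((.5601,-.1178,.0374),np.radians(95.2)); print(read_state()['ft_force'])
shot('wrist','w8'); crop('w8',200,140,440,320,3.3,'c8')
E
```

```text
pos [ 0.561 -0.118  0.036] yaw 95.12115244268347 dyaw 0.0788475573165395 | rot units [-0.002  0.005 -0.003] | shift units [-0.072  0.014 -0.023] t 11.75 q [-0.341  0.478  0.576  1.837 -0.325  0.918  2.043]
[-8.798  3.707 32.131]
```

Request:
{"api": "arm_command", "payload": {
  "targets": [0, 0, 0, -0.08, 0, 0, 0, 0, 0, 0, 0, 0, 0, 0.5, 0, 0, 0, 0, 0, 0, 0.5, 0, 0, 0, 0, 0, 0, 0.5, 0, 0, 0, 0, 0, 0, 0.5, 0, 0, 0, 0, 0, 0, 0.5]
}}

```text
time: 12.3
ee_pos: [0.561, -0.1183, 0.0368]
eef_rot: [-0.031, 0.705, 0.032, 0.708]
ft_force: [-0.0, -0.6, 0.0]
width: 0.0426
```

```bash
python3 - <<'E'
from s import *
go((.5601,-.1178,.0374),np.radians(95.2)); print(read_state()['ft_force'],read_state()['width'])
shot('wrist','w9'); crop('w9',200,140,440,320,3.3,'c9')
E
```

```text
pos [ 0.561 -0.118  0.037] yaw 95.1074842258368 dyaw 0.09251577416320753 | rot units [-0.002  0.005 -0.002] | shift units [-0.024  0.023 -0.033] t 12.3 q [-0.342  0.477  0.577  1.836 -0.324  0.92   2.042]
[-0.008 -0.566  0.04 ] 0.04255731437182668
```

Request:
{"api": "arm_command", "payload": {
  "targets": [0, 0, 0, -0.3, 0, 0, 0.5, 0, 0, 0, -1, 0, 0, 0.6, 0, 0, 0, -1, 0, 0, 1, 0, 0, 0, -1, 0, 0, 1, 0, 0, 0, -1, 0, 0, 1, 0, 0, 0, -1, -1, 0, 1, 0, 0, 0, -1, -1, 0, 1, 0, 0, 0, -1, -1, 0.3, 1, 0, 0, 0, -0.3, -1, 0.3, 1, 0, 0, 0, 0, -1, 0.3, 1, 0, 0, 0, 0, 0, 0, 1]
}}

```text
time: 13.27
ee_pos: [0.5933, -0.2443, 0.2412]
eef_rot: [-0.033, 0.705, 0.033, 0.708]
ft_force: [0.4, -1.7, -0.2]
width: 0.0864
```

```bash
python3 - <<'E'
from s import *
st=read_state();shot('wrist','w10')
go((.588,-.25,.15),np.radians(20))
f=lambda p:(p[0]/4.4+270,p[1]/4.4+125)
for p in [(455,160),(478,425),(495,205),(510,345)]: print(ray('top',f(p),.05))
np.save('st10.npy',st,allow_pickle=True)
E
```

```text
pos [ 0.593 -0.242  0.241] yaw 95.42870746231169 dyaw -75.42870746231169 | rot units [ 1.676  0.003 -0.005] | shift units [ 3.645 -0.285 -0.249] t 13.3167 q [-0.189  0.423  0.691  1.455 -0.274  1.358  2.18 ]
[ 0.607 -0.286  0.05 ]
[ 0.395 -0.274  0.05 ]
[ 0.568 -0.312  0.05 ]
[ 0.455 -0.307  0.05 ]
```

```bash
python3 - <<'E'
from s import *
st=np.load('st10.npy',allow_pickle=True).item()
im=cv2.imread('pics/w10.png')
crop('w10',230,140,320,220,6,'c10')
print(im[180,273],im[180,320])
b=cv2.GaussianBlur(im,(3,3),0).astype(int)
m=(b[:,:,2]-b[:,:,1]>2); m[:150]=0;m[215:]=0;m[:,:245]=0;m[:,310:]=0
cs,_=cv2.findContours(m.astype(np.uint8),cv2.RETR_EXTERNAL,cv2.CHAIN_APPROX_NONE)
for c in cs:
    if cv2.contourArea(c)>100:
        (u,v),r=cv2.minEnclosingCircle(c); print(u,v,r,cv2.boundingRect(c),ray('wrist',(u,v),.014,st), ray('wrist',(u+r,v),.014,st)-ray('wrist',(u-r,v),.014,st))
E
```

```text
[140 145 153] [165 177 177]
272.4603576660156 180.36700439453125 18.690231323242188 (254, 162, 38, 38) [ 0.5887934  -0.25185276  0.014     ] [-0.00419258  0.04489841  0.        ]
```

Request:
{"api": "arm_command", "payload": {
  "targets": [0.157, 0, 0, 0, 0, 0, 1, 0.157, 0, 0, 0, 0, 0, 1, 0.157, 0, 0, 0, 0, 0, 1, 0.157, 0, 0, 0, 0, 0, 1, 0.157, 0, 0, 0, 0, 0, 1, 0.157, 0, 0, 0, 0, 0, 1, 0.157, 0, 0, 0, 0, 0, 1, 0.157, 0, 0, 0, 0, 0, 1, 0.157, 0, 0, 0, 0, 0, 1, 0.157, 0, 0, 0, 0, 0, 1, 0.157, 0, 0, 0, 0, 0, 1, 0, 0, 0, 0, 0, 0, 1]
}}

```text
time: 14.32
ee_pos: [0.5906, -0.2299, 0.2414]
eef_rot: [0.426, 0.569, -0.42, 0.564]
ft_force: [0.3, 0.4, 0.5]
width: 0.0867
```

```bash
python3 - <<'E'
from s import *
go((.5888,-.2518,.12),np.radians(15))
E
```

```text
pos [ 0.591 -0.23   0.241] yaw 16.478518734480225 dyaw -1.4785187344802277 | rot units [ 0.033 -0.015 -0.003] | shift units [ 4.845 -0.33   0.875] t 14.3167 q [-0.379  0.494  0.964  1.476 -0.417  1.391  0.893]
```

Request:
{"api": "arm_command", "payload": {
  "targets": [0.03, -0.015, 0, 1, -0.06, 0.17, 1, 0, 0, 0, 1, -0.06, 0.17, 1, 0, 0, 0, 1, -0.06, 0.17, 1, 0, 0, 0, 1, -0.06, 0.17, 1, 0, 0, 0, 0.85, -0.06, 0.17, 1, 0, 0, 0, 0, 0, 0, 1]
}}

```text
time: 14.82
ee_pos: [0.5904, -0.2463, 0.117]
eef_rot: [0.423, 0.567, -0.419, 0.568]
ft_force: [-0.6, -0.1, -0.1]
width: 0.0872
```

```bash
python3 - <<'E'
from s import *
go((.5888,-.2518,.0285),np.radians(15))
shot('wrist','w11')
E
```

```text
pos [ 0.59  -0.246  0.117] yaw 16.857089732151486 dyaw -1.8570897321514894 | rot units [ 0.041 -0.003 -0.007] | shift units [ 3.537 -0.147  0.202] t 14.8167 q [-0.312  0.605  0.887  1.607 -0.506  1.17   0.983]
```

Request:
{"api": "arm_command", "payload": {
  "targets": [0, 0, 0, 1, -0.07, 0.1, 1, 0, 0, 0, 1, -0.07, 0.1, 1, 0, 0, 0, 1, 0, 0, 1, 0, 0, 0, 0.5, 0, 0, 1, 0, 0, 0, 0.1, 0, 0, 0.75, 0, 0, 0, 0, 0, 0, 0.7]
}}

```text
time: 15.37
ee_pos: [0.5961, -0.2496, 0.0363]
eef_rot: [0.421, 0.567, -0.412, 0.576]
ft_force: [0.2, -0.5, 0.2]
width: 0.0803
```

```bash
python3 - <<'E'
from s import *
go((.5888,-.2518,.0285),np.radians(16.9))
E
```

```text
pos [ 0.596 -0.25   0.036] yaw 17.787476518922073 dyaw -0.8874765189220785 | rot units [ 0.02   0.002 -0.023] | shift units [ 0.306 -0.312 -0.005] t 15.3667 q [-0.256  0.698  0.811  1.651 -0.586  1.033  1.053]
```

Request:
{"api": "arm_command", "payload": {
  "targets": [0, 0, -0.023, 0.3, -0.31, 0, 0.7, 0, 0, 0, 0, 0, 0, 0.7, 0, 0, 0, 0, 0, 0, 0.7]
}}

```text
time: 15.62
ee_pos: [0.5904, -0.2523, 0.0323]
eef_rot: [0.416, 0.57, -0.416, 0.573]
ft_force: [-0.8, 0.7, 0.0]
width: 0.0644
```

```bash
python3 - <<'E'
from s import *
go((.5888,-.2518,.0285),np.radians(16.9)); shot('wrist','w12')
E
```

```text
pos [ 0.59  -0.252  0.032] yaw 17.922272109521646 dyaw -1.0222721095216516 | rot units [ 0.023  0.006 -0.003] | shift units [ 0.153 -0.056 -0.039] t 15.6167 q [-0.258  0.705  0.814  1.656 -0.578  1.033  1.054]
```

Request:
{"api": "arm_command", "payload": {
  "targets": [0, 0, 0, 0.13, -0.05, -0.09, 0.7, 0, 0, 0, 0, 0, 0, 0, 0, 0, 0, 0, 0, 0, 0, 0, 0, 0, 0, 0, 0, 0, 0, 0, 0, 0, 0, 0, 0, 0, 0, 0, 0, 0, 0, 0, 0, 0, 0, 0, 0, 0, 0, 0, 0, 0, 0, 0, 0, 0]
}}

```text
time: 16.33
ee_pos: [0.5891, -0.2506, 0.0304]
eef_rot: [0.416, 0.569, -0.416, 0.574]
ft_force: [-0.8, 0.4, -0.7]
width: 0.0432
```

```bash
python3 - <<'E'
from s import *
go((.6238,-.0418,.09),np.radians(16.9)); print(read_state()['width'],read_state()['ft_force']);shot('wrist','w13');crop('w13',220,180,340,310,4,'c13')
E
```

```text
pos [ 0.589 -0.251  0.03 ] yaw 17.927689264005714 dyaw -1.0276892640057163 | rot units [ 0.023  0.007 -0.005] | shift units [-2.408  3.902 -7.505] t 16.3333 q [-0.261  0.702  0.813  1.664 -0.579  1.025  1.054]
0.04324466971416835 [-0.795  0.366 -0.693]
```

Request:
{"api": "arm_command", "payload": {
  "targets": [0, 0, 0, -0.6, 0, 0, 0, 0, 0, 0, -1, 0, 0, 0, 0, 0, 0, -1, 0, 0, 0, 0, 0, 0, 0, 0.43, -0.83, 0, 0, 0, 0, 0, 0.43, -0.83, 0, 0, 0, 0, 0, 0.43, -0.83, 0, 0, 0, 0, 0, 0.43, -0.83, 0, 0, 0, 0, 0, 0.43, -0.83, 0, 0, 0, 0, 0, 0.43, -0.83, 0, 0, 0, 0, 0, 0.43, -0.83, 0, 0, 0, 0, 0, 0.43, -0.83, 0, 0, 0, 0, 0, 0, 0, 0]
}}

```text
time: 17.38
ee_pos: [0.6213, -0.0625, 0.1106]
eef_rot: [0.42, 0.566, -0.418, 0.574]
ft_force: [0.2, 0.8, -0.9]
width: 0.0429
```

```bash
python3 - <<'E'
from s import *
go((.6238,-.0418,.06),np.radians(16.9)); print(read_state()['width'],read_state()['ft_force'])
E
```

```text
pos [ 0.621 -0.063  0.111] yaw 17.421772182697755 dyaw -0.5217721826977552 | rot units [ 0.012  0.01  -0.012] | shift units [ 2.022  0.324 -0.779] t 17.3833 q [-0.637  0.572  0.891  1.665 -0.482  1.127  0.687]
0.04285126390503831 [ 0.151  0.794 -0.855]
```

Request:
{"api": "arm_command", "payload": {
  "targets": [0, 0.01, -0.012, 0.4, 0.16, -0.45, 0, 0, 0, 0, 0.7, 0.16, -0.4, 0, 0, 0, 0, 0.7, 0, 0, 0, 0, 0, 0, 0, 0, 0, 0]
}}

```text
time: 17.72
ee_pos: [0.6241, -0.0368, 0.0667]
eef_rot: [0.419, 0.57, -0.417, 0.57]
ft_force: [-0.2, -0.2, -0.1]
width: 0.0428
```

```bash
python3 - <<'E'
from s import *
go((.6238,-.0418,.06),np.radians(16.9)); shot('wrist','w14');crop('w14',180,140,400,310,3.5,'c14')
E
```

```text
pos [ 0.624 -0.037  0.067] yaw 17.497964920582717 dyaw -0.5979649205827149 | rot units [ 0.013 -0.001 -0.003] | shift units [ 0.266 -0.073  0.188] t 17.7167 q [-0.64   0.629  0.846  1.684 -0.529  1.07   0.678]
```

```bash
python3 - <<'E'
from s import *
st=dict(read_state()); 
f=lambda p:(p[0]/3.5+180-.35,p[1]/3.5+140-.35)
R0=Ro.from_quat(st['eef_rot']).as_matrix()
W=lambda p,z=.012: ray('wrist',f(p),z,st)
print(st['ee_pos'])
c=W((562,213)); e=W((75,110)); d=(c-e); print('edge dir',np.degrees(np.arctan2(d[1],d[0])),'corner',c)
x=d/np.linalg.norm(d); y=np.array([-x[1],x[0],0])
print('pocket from corner',c-.034*x-.034*y)
top=W((350,227)); print('pocket from rim top',top+R0[:,2]*.0235, W((228,300)),W((477,310)))
# edge point perpendicular
print('disc ctr', st['ee_pos']+R0[:,2]*.0005)
E
```

```text
[ 0.62479056 -0.03694413  0.06819436]
edge dir 5.271233814860554 corner [ 0.65619337 -0.00488661  0.012     ]
pocket from corner [ 0.62546076 -0.04186643  0.012     ]
pocket from rim top [ 0.62607292 -0.04178806  0.01198389] [ 0.60104148 -0.04010755  0.012     ] [ 0.64723805 -0.02776205  0.012     ]
disc ctr [ 0.62494085 -0.03742101  0.06819402]
```

Request:
{"api": "arm_command", "payload": {
  "targets": [0, 0, 0, 0.3, -0.05, 0.17, 0, 0, 0, 0, 0.2, 0, 0, 0, 0, 0, 0, 0, 0, 0, 0]
}}

```text
time: 18.02
ee_pos: [0.6257, -0.0434, 0.0569]
eef_rot: [0.42, 0.569, -0.417, 0.571]
ft_force: [0.1, -0.2, -0.6]
width: 0.0428
```

```bash
python3 - <<'E'
from s import *
go((.6243,-.0414,.0365),np.radians(17.5))
E
```

```text
pos [ 0.626 -0.043  0.057] yaw 17.36976440939365 dyaw 0.13023559060635118 | rot units [-0.003  0.    -0.007] | shift units [ 0.814 -0.033 -0.093] t 18.0167 q [-0.622  0.643  0.837  1.687 -0.541  1.053  0.694]
```

Request:
{"api": "arm_command", "payload": {
  "targets": [0, 0, -0.007, 0.2, -0.03, -0.08, 0, 0, 0, 0, 0.2, 0, 0, 0, 0, 0, 0, 0, 0, 0, 0]
}}

```text
time: 18.27
ee_pos: [0.6247, -0.0432, 0.0471]
eef_rot: [0.419, 0.569, -0.419, 0.57]
ft_force: [-0.8, 0.2, -1.1]
width: 0.0424
```

```bash
python3 - <<'E'
from s import *
go((.6243,-.0414,.0365),np.radians(17.5))
E
```

```text
pos [ 0.625 -0.043  0.047] yaw 17.2333437474266 dyaw 0.266656252573399 | rot units [-0.006  0.001 -0.001] | shift units [ 0.424  0.007 -0.072] t 18.2667 q [-0.618  0.657  0.829  1.691 -0.548  1.041  0.695]
```

Request:
{"api": "arm_command", "payload": {
  "targets": [0, 0, 0, 0.1, 0, -0.07, 0, 0, 0, 0, 0.15, 0, 0, 0, 0, 0, 0, 0.12, 0, 0, 0]
}}

```text
time: 18.52
ee_pos: [0.6245, -0.0414, 0.0378]
eef_rot: [0.42, 0.569, -0.419, 0.57]
ft_force: [-0.0, 0.2, -0.0]
width: 0.0431
```

```bash
python3 - <<'E'
from s import *
go((.6243,-.0414,.0365),np.radians(17.5)); print(read_state()['ft_force'],read_state()['width']); shot('wrist','w15');crop('w15',180,140,400,310,3.5,'c15')
E
```

```text
pos [ 0.625 -0.041  0.038] yaw 17.22737053953958 dyaw 0.2726294604604245 | rot units [-0.006  0.001 -0.002] | shift units [ 0.052 -0.01  -0.002] t 18.5167 q [-0.615  0.667  0.821  1.697 -0.558  1.025  0.698]
[-0.028  0.186 -0.01 ] 0.0430541911513415
```

Request:
{"api": "arm_command", "payload": {
  "targets": [0, 0, 0, 0.06, 0, 0, 0, 0, 0, 0, 0, 0, 0, 0.65, 0, 0, 0, 0, 0, 0, 0.65, 0, 0, 0, 0, 0, 0, 0.65, 0, 0, 0, 0, 0, 0, 0.65, 0, 0, 0, 0, 0, 0, 0.65]
}}

```text
time: 19.07
ee_pos: [0.625, -0.0414, 0.0377]
eef_rot: [0.42, 0.569, -0.419, 0.57]
ft_force: [-0.0, 0.4, 0.5]
width: 0.0563
```

```bash
python3 - <<'E'
from s import *
go((.6243,-.0414,.0365),np.radians(17.5)); print(read_state()['ft_force'],read_state()['width']); shot('wrist','w16');crop('w16',180,140,400,310,3.5,'c16')
E
```

```text
pos [ 0.625 -0.041  0.038] yaw 17.23503999488596 dyaw 0.2649600051140428 | rot units [-0.006  0.    -0.003] | shift units [ 0.049 -0.028 -0.009] t 19.0667 q [-0.614  0.668  0.82   1.696 -0.559  1.025  0.699]
[-0.009  0.403  0.55 ] 0.05626874994200885
```

Request:
{"api": "arm_command", "payload": {
  "targets": [0, 0, 0, -0.4, 0, 0, 0.7, 0, 0, 0, -1, 0, 0, 1, 0, 0, 0, -1, 0, 0, 1, 0, 0, 0, -1, 0, 0, 1, 0, 0, 0, -1, 0, 0, 1, 0, 0, 0, -1, -0.8, 0.1, 1, 0, 0, 0, -1, -1, 0.2, 1, 0, 0, 0, -1, -1, 0.2, 1, 0, 0, 0, 0, -1, 0.2, 1, 0, 0, 0, 0, -1, 0.2, 1, 0, 0, 0, 0, -1, 0.2, 1, 0, 0, 0, 0, -1, 0.2, 1]
}}

```text
time: 20.12
ee_pos: [0.469, -0.1257, 0.2346]
eef_rot: [0.419, 0.569, -0.419, 0.57]
ft_force: [-0.8, -0.4, 1.4]
width: 0.087
```

```bash
python3 - <<'E'
from s import *
go((.447,-.124,.22),np.radians(99))
E
```

```text
pos [ 0.469 -0.126  0.235] yaw 17.361850308418386 dyaw 81.63814969158162 | rot units [-1.814  0.002  0.001] | shift units [ 0.585 -0.818 -0.329] t 20.1167 q [-0.958 -0.029  1.134  1.876  0.029  1.277  0.471]
```

Request:
{"api": "arm_command", "payload": {
  "targets": [-0.157, 0, 0, 0, 0, 0, 1, -0.157, 0, 0, 0, 0, 0, 1, -0.157, 0, 0, 0, 0, 0, 1, -0.157, 0, 0, 0, 0, 0, 1, -0.157, 0, 0, 0, 0, 0, 1, -0.157, 0, 0, 0, 0, 0, 1, -0.157, 0, 0, 0, 0, 0, 1, -0.157, 0, 0, 0, 0, 0, 1, -0.157, 0, 0, 0, 0, 0, 1, -0.157, 0, 0, 0, 0, 0, 1, -0.157, 0, 0, 0, 0, 0, 1, -0.1, 0, 0, 0, 0, 0, 1]
}}

```text
time: 21.12
ee_pos: [0.4617, -0.1355, 0.2391]
eef_rot: [-0.056, 0.701, 0.072, 0.707]
ft_force: [-0.2, 0.6, -0.0]
width: 0.0871
```

```bash
python3 - <<'E'
from s import *
go((.447,-.124,.2),np.radians(99)); shot('wrist','w17')
E
```

```text
pos [ 0.462 -0.135  0.239] yaw 100.3868944707726 dyaw -1.3868944707725985 | rot units [ 0.031  0.014 -0.027] | shift units [ 1.568  0.524 -0.512] t 21.1167 q [-1.073 -0.105  1.247  1.881  0.079  1.292  1.903]
```

```bash
python3 - <<'E'
from s import *
st=dict(read_state()); print(st['ee_pos'],st['joint_positions'])
im=cv2.imread('pics/w17.png')
b=cv2.GaussianBlur(im,(3,3),0).astype(int)
m=(b[:,:,2]-b[:,:,1]>3)&(b.mean(2)>150); m[:130]=0;m[210:]=0;m[:,:240]=0;m[:,330:]=0
blobs(im,m,.014,st)
E
```

```text
[ 0.46163956 -0.13561933  0.23907449] [-1.07342179 -0.10566768  1.2475618   1.88092481  0.07973573  1.29187829
  1.90660265]
[284. 172.] ctr [ 0.44627919 -0.12713595] [0.03946546 0.04007095 0.04037566 0.04077019] [142.20621344  53.08416858 143.20374567  51.79854106]
```

```bash
python3 - <<'E'
from s import *
go((.4465,-.1268,.0255),np.radians(98))
E
```

```text
pos [ 0.462 -0.136  0.239] yaw 100.60982167639146 dyaw -2.6098216763914603 | rot units [ 0.058  0.014 -0.027] | shift units [ 8.544  0.28  -0.627] t 21.1667 q [-1.073 -0.106  1.248  1.881  0.08   1.292  1.907]
```

Request:
{"api": "arm_command", "payload": {
  "targets": [0.058, 0.014, -0.027, 0.5, 0.14, -0.3, 1, 0, 0, 0, 1, 0.1, -0.3, 1, 0, 0, 0, 1, 0, 0, 1, 0, 0, 0, 1, 0, 0, 1, 0, 0, 0, 1, 0, 0, 1, 0, 0, 0, 0, 0, 0, 1]
}}

```text
time: 21.67
ee_pos: [0.447, -0.1323, 0.1251]
eef_rot: [-0.041, 0.703, 0.045, 0.708]
ft_force: [-1.2, 1.1, 0.0]
width: 0.0872
```

```bash
python3 - <<'E'
from s import *
go((.4465,-.1268,.0255),np.radians(98)); shot('wrist','w18')
E
```

```text
pos [ 0.447 -0.132  0.125] yaw 96.97784705235169 dyaw 1.0221529476483135 | rot units [-0.023  0.009 -0.006] | shift units [ 3.985  0.201 -0.022] t 21.6667 q [-0.964  0.175  1.266  2.059 -0.203  1.034  2.095]
```

Request:
{"api": "arm_command", "payload": {
  "targets": [-0.023, 0.009, -0.006, 1, 0.4, 0, 1, 0, 0, 0, 1, 0.2, 0, 1, 0, 0, 0, 1, 0, 0, 1, 0, 0, 0, 0.5, 0, 0, 1, 0, 0, 0, 0, 0, 0, 1]
}}

```text
time: 22.13
ee_pos: [0.4528, -0.1175, 0.0473]
eef_rot: [-0.046, 0.7, 0.048, 0.711]
ft_force: [0.4, -0.8, 0.7]
width: 0.0871
```

```bash
python3 - <<'E'
from s import *
go((.4465,-.117,.030),np.radians(98)); shot('wrist','w19')
E
```

```text
pos [ 0.453 -0.118  0.047] yaw 97.60754478428794 dyaw 0.39245521571206426 | rot units [-0.009  0.018 -0.003] | shift units [ 0.69   0.053 -0.258] t 22.1333 q [-0.784  0.354  1.075  2.12  -0.417  0.878  2.239]
```

Request:
{"api": "arm_command", "payload": {
  "targets": [0, 0.018, 0, 0.6, 0.05, -0.24, 1, 0, 0, 0, 0.15, 0, 0, 0.9, 0, 0, 0, 0, 0, 0, 0.8]
}}

```text
time: 22.43
ee_pos: [0.452, -0.1168, 0.036]
eef_rot: [-0.045, 0.702, 0.048, 0.709]
ft_force: [-1.2, -0.3, 0.0]
width: 0.08
```

```bash
python3 - <<'E'
from s import *
go((.4465,-.117,.030),np.radians(98)); shot('wrist','w20'); print(read_state()['ft_force'])
E
```

```text
pos [ 0.452 -0.117  0.036] yaw 97.5542335793376 dyaw 0.4457664206623872 | rot units [-0.01   0.014 -0.005] | shift units [ 0.238  0.021 -0.22 ] t 22.4333 q [-0.759  0.379  1.05   2.126 -0.447  0.862  2.26 ]
[ 0.897 -0.947 -0.015]
```

Request:
{"api": "arm_command", "payload": {
  "targets": [0, 0.014, 0, 0.3, 0, -0.3, 0.8, 0, 0, 0, 0, 0, 0, 0.8]
}}

```text
time: 22.65
ee_pos: [0.446, -0.1177, 0.0306]
eef_rot: [-0.045, 0.704, 0.048, 0.707]
ft_force: [-0.5, -0.4, -0.5]
width: 0.0711
```

```bash
python3 - <<'E'
from s import *
go((.4465,-.117,.030),np.radians(98)); print(read_state()['ft_force'])
E
```

```text
pos [ 0.446 -0.118  0.031] yaw 97.57279199658858 dyaw 0.4272080034114141 | rot units [-0.01   0.005 -0.006] | shift units [0.024 0.024 0.024] t 22.65 q [-0.754  0.384  1.046  2.137 -0.451  0.856  2.268]
[-0.472 -0.395 -0.48 ]
```

Request:
{"api": "arm_command", "payload": {
  "targets": [0, 0, 0, 0, 0, 0, 0.4, 0, 0, 0, 0, 0, 0, 0.4, 0, 0, 0, 0, 0, 0, 0.4, 0, 0, 0, 0, 0, 0, 0.4, 0, 0, 0, 0, 0, 0, 0.4, 0, 0, 0, 0, 0, 0, 0.4],
  "newtons": 6
}}

```text
time: 23.15
ee_pos: [0.4464, -0.1179, 0.0317]
eef_rot: [-0.045, 0.704, 0.048, 0.707]
ft_force: [0.2, 0.2, 0.1]
width: 0.0514
```

```bash
python3 - <<'E'
from s import *
go((.4465,0,.030),np.radians(98)); print(read_state()['width'],read_state()['ft_force']); shot('wrist','w21')
E
```

```text
pos [ 0.446 -0.118  0.032] yaw 97.54457015492494 dyaw 0.45542984507505957 | rot units [-0.01   0.006 -0.006] | shift units [0.093 4.673 0.621] t 23.15 q [-0.756  0.382  1.048  2.136 -0.45   0.857  2.267]
0.051389940253605534 [0.229 0.21  0.081]
```

Request:
{"api": "arm_command", "payload": {
  "targets": [0, 0, 0, 0, 0.6, 0.08, 0.4, 0, 0, 0, 0, 0.6, 0.08, 0.4, 0, 0, 0, 0, 0.6, 0.08, 0.4, 0, 0, 0, 0, 0.6, 0.08, 0.4, 0, 0, 0, 0, 0.6, 0.08, 0.4, 0, 0, 0, 0, 0.6, 0.08, 0.4, 0, 0, 0, 0, 0.6, 0.08, 0.4, 0, 0, 0, 0, 0.5, 0.08, 0.4, 0, 0, 0, 0, 0, 0, 0.4]
}}

```text
time: 23.95
ee_pos: [0.4466, 0.0046, 0.0321]
eef_rot: [-0.044, 0.704, 0.046, 0.707]
ft_force: [-0.7, 0.3, -0.7]
width: 0.0511
```

```bash
python3 - <<'E'
from s import *
go((.4465,0,.030),np.radians(98)); print(read_state()['width'],read_state()['ft_force']); shot('wrist','w22')
E
```

```text
pos [0.447 0.005 0.032] yaw 97.34020652237379 dyaw 0.6597934776262048 | rot units [-0.015  0.005 -0.004] | shift units [ 0.084 -0.182 -0.029] t 23.95 q [-1.07   0.344  1.081  2.173 -0.416  0.842  1.969]
0.0510896946498583 [-0.686  0.268 -0.667]
```

```bash
python3 - <<'E'
from s import *
crop('top0',180,150,320,300,4,'ch')
for p in [(252,222),(262,205),(270,190),(240,235),(228,250)]: print(p,ray('top',p,.06),ray('top',p,.1))
E
```

```text
(252, 222) [0.4264642  0.14582834 0.06      ] [0.41835533 0.14392975 0.1       ]
(262, 205) [0.48140107 0.10869331 0.06      ] [0.47158454 0.10794903 0.1       ]
(270, 190) [0.53103738 0.07805722 0.06      ] [0.51967795 0.07826522 0.1       ]
(240, 235) [0.38636054 0.18794171 0.06      ] [0.37949825 0.18473407 0.1       ]
(228, 250) [0.34035379 0.22976262 0.06      ] [0.33492158 0.22525502 0.1       ]
```

```bash
python3 - <<'E'
from s import *
st=read_state()
print(ray('wrist',(455,107),.005,st),ray('wrist',(455,107),.05,st))
for p in [(257,240),(253,260),(262,252),(268,240),(272,244)]: print(p,ray('top',p,.05),ray('top',p,.1))
E
```

```text
[0.35711354 0.08476702 0.005     ] [0.36269913 0.06055578 0.05      ]
(257, 240) [0.36687628 0.13395354 0.05      ] [0.35911579 0.13205644 0.1       ]
(253, 260) [0.30245737 0.15153471 0.05      ] [0.29718057 0.14895976 0.1       ]
(262, 252) [0.32606513 0.12043045 0.05      ] [0.31987813 0.11905474 0.1       ]
(268, 240) [0.36391399 0.09784571 0.05      ] [0.35626771 0.09734077 0.1       ]
(272, 244) [0.34962614 0.08575846 0.05      ] [0.34253073 0.08571954 0.1       ]
```

Request:
{"api": "arm_command", "payload": {
  "targets": [0, 0, 0, 0, 0, 0, 1, 0, 0, 0, 0, 0, 0, 1, 0, 0, 0, 0, 0, 0, 1, 0, 0, 0, 0, 0, 0, 1, 0, 0, 0, -0.6, 0, 0, 1, 0, 0, 0, -1, 0, 0, 1, 0, 0, 0, -1, 0, 0, 1, 0, 0, 0, -1, 0, 0, 1, 0, 0, 0, -1, 0, 0, 1, 0, 0, 0, -1, 0, 0, 1, 0.157, 0, 0, 0, 0, 0, 1, 0.157, 0, 0, 0, 0, 0, 1],
  "newtons": 25
}}

```text
time: 25.0
ee_pos: [0.4454, -0.0057, 0.1728]
eef_rot: [0.049, 0.705, -0.047, 0.706]
ft_force: [-0.5, 0.7, -0.1]
width: 0.087
```

Request:
{"api": "arm_command", "payload": {
  "targets": [0.157, 0, 0, 0, 0, 0, 1, 0.157, 0, 0, 0, 0, 0, 1, 0.157, 0, 0, 0, 0, 0, 1, 0.157, 0, 0, 0, 0, 0, 1, 0.157, 0, 0, 0, 0, 0, 1, 0.157, 0, 0, 0, 0, 0, 1, 0.157, 0, 0, 0, 0, 0, 1, 0.157, 0, 0, 0, 0, 0, 1, 0.157, 0, 0, 0, 0, 0, 1, 0.157, 0, 0, 0, 0, 0, 1, 0.157, 0, 0, 0, 0, 0, 1, 0.157, 0, 0, 0, 0, 0, 1]
}}

```text
time: 26.0
ee_pos: [0.4449, -0.0137, 0.1732]
eef_rot: [0.52, 0.485, -0.513, 0.481]
ft_force: [0.4, -0.1, 0.0]
width: 0.0872
```

```bash
python3 - <<'E'
from s import *
go((.4465,0.004,.14),np.radians(-38))
E
```

```text
pos [ 0.445 -0.014  0.173] yaw -3.875959989928283 dyaw -34.12404001007172 | rot units [ 0.758 -0.015  0.001] | shift units [ 1.337  0.014 -0.694] t 26.0 q [-1.073 -0.1    0.986  2.047  0.08   1.147 -0.189]
```

Request:
{"api": "arm_command", "payload": {
  "targets": [0.155, 0, 0, 0, 0, 0, 1, 0.155, 0, 0, 0, 0, 0, 1, 0.155, 0, 0, 0, 0, 0, 1, 0.155, 0, 0, 0, 0, 0, 1, 0.14, 0, 0, 0, 0, 0, 1, 0, 0, 0, 0, 0, 0, 1]
}}

```text
time: 26.5
ee_pos: [0.4441, -0.0182, 0.1727]
eef_rot: [0.642, 0.304, -0.638, 0.297]
ft_force: [0.0, 0.3, 0.5]
width: 0.087
```

```bash
python3 - <<'E'
from s import *
go((.4465,0.004,.14),np.radians(-38)); st=dict(read_state()); shot('wrist','w23')
im=cv2.imread('pics/w23.png')
b=cv2.GaussianBlur(im,(3,3),0).astype(int)
m=(b[:,:,2]-b[:,:,1]>3)&(b.mean(2)>150); m[:130]=0;m[255:]=0;m[:,:210]=0;m[:,350:]=0
blobs(im,m,.014,st)
E
```

```text
pos [ 0.444 -0.018  0.173] yaw -39.6545180292832 dyaw 1.654518029283203 | rot units [-0.037 -0.013  0.007] | shift units [ 1.317 -0.484 -0.731] t 26.5 q [-1.01  -0.089  0.939  2.047  0.067  1.145 -0.793]
[268. 180.] ctr [0.446 0.003] [0.038 0.04  0.04  0.04 ] [143.038  53.402 143.173  51.648]
```

```bash
python3 - <<'E'
from s import *
go((.446,0.003,.0285),np.radians(-37.3))
E
```

```text
pos [ 0.444 -0.018  0.173] yaw -39.28945213237601 dyaw 1.989452132376021 | rot units [-0.044 -0.013  0.007] | shift units [ 5.776 -0.446 -0.649] t 26.55 q [-1.011 -0.089  0.939  2.047  0.067  1.146 -0.787]
```

Request:
{"api": "arm_command", "payload": {
  "targets": [-0.044, -0.013, 0.007, 0.6, -0.2, -0.3, 1, 0, 0, 0, 1, -0.2, -0.3, 1, 0, 0, 0, 1, 0, 0, 1, 0, 0, 0, 1, 0, 0, 1, 0, 0, 0, 1, 0, 0, 1, 0, 0, 0, 0, 0, 0, 1]
}}

```text
time: 27.05
ee_pos: [0.448, -0.0008, 0.0553]
eef_rot: [0.632, 0.322, -0.627, 0.323]
ft_force: [-1.4, -0.5, 0.3]
width: 0.0866
```

```bash
python3 - <<'E'
from s import *
go((.446,0.003,.0285),np.radians(-37.3))
E
```

```text
pos [ 0.448 -0.001  0.055] yaw -35.782298907952644 dyaw -1.5177010920473524 | rot units [ 0.034 -0.007 -0.005] | shift units [ 1.073 -0.156 -0.07 ] t 27.05 q [-0.96   0.215  0.94   2.155 -0.231  0.866 -0.505]
```

Request:
{"api": "arm_command", "payload": {
  "targets": [0.034, -0.007, 0, 0.6, -0.15, -0.07, 1, 0, 0, 0, 0.3, 0, 0, 0.7, 0, 0, 0, 0.1, 0, 0, 0.7, 0, 0, 0, 0, 0, 0, 0.7]
}}

```text
time: 27.38
ee_pos: [0.4469, 0.0014, 0.0318]
eef_rot: [0.633, 0.315, -0.632, 0.318]
ft_force: [-0.2, -0.2, -0.1]
width: 0.0741
```

```bash
python3 - <<'E'
from s import *
go((.446,0.003,.0285),np.radians(-37.3)); shot('wrist','w24');crop('w24',180,180,380,310,4,'c24')
E
```

```text
pos [0.447 0.001 0.032] yaw -36.816650222056005 dyaw -0.48334977794398754 | rot units [ 0.011  0.002 -0.006] | shift units [ 0.133 -0.067 -0.03 ] t 27.3833 q [-0.929  0.276  0.907  2.168 -0.292  0.82  -0.482]
```

Request:
{"api": "arm_command", "payload": {
  "targets": [0.01, 0, 0, 0.13, -0.06, -0.09, 0.7, 0, 0, 0, 0, 0, 0, 0, 0, 0, 0, 0, 0, 0, 0, 0, 0, 0, 0, 0, 0, 0, 0, 0, 0, 0, 0, 0, 0, 0, 0, 0, 0, 0, 0, 0, 0, 0, 0, 0, 0, 0, 0, 0, 0, 0, 0, 0, 0, 0, 0, 0, 0, 0, 0, 0, 0, 0, 0, 0, 0, 0, 0, 0],
  "newtons": 25
}}

```text
time: 28.27
ee_pos: [0.4497, 0.0049, 0.0322]
eef_rot: [0.636, 0.313, -0.631, 0.316]
ft_force: [0.8, -0.6, -0.6]
width: 0.0373
```

```bash
python3 - <<'E'
from s import *
go((.446,0.003,.0285),np.radians(-37.3)); shot('wrist','w25');crop('w25',180,180,380,310,4,'c25'); print(read_state()['width'])
E
```

```text
pos [0.45  0.005 0.032] yaw -37.19601486718233 dyaw -0.10398513281767388 | rot units [ 0.002 -0.007 -0.009] | shift units [ 0.147 -0.075  0.15 ] t 28.2667 q [-0.932  0.277  0.906  2.166 -0.299  0.816 -0.488]
0.03732351369722164
```

Request:
{"api": "arm_command", "payload": {
  "targets": [0, 0, 0, 0, 0, 0, 0.55, 0, 0, 0, 0, 0, 0, 0.55, 0, 0, 0, 0.17, 0, 0.09, 0.55, 0, 0, 0, 0, 0, 0, 0.5, 0, 0, 0, 0, 0, 0, 0, 0, 0, 0, 0, 0, 0, 0, 0, 0, 0, 0, 0, 0, 0, 0, 0, 0, 0, 0, 0, 0, 0, 0, 0, 0, 0, 0, 0]
}}

```text
time: 29.07
ee_pos: [0.4482, 0.0028, 0.0274]
eef_rot: [0.636, 0.313, -0.631, 0.316]
ft_force: [-0.5, -0.8, -0.7]
width: 0.0375
```

```bash
python3 - <<'E'
from s import *
go((.446,0.003,.0285),np.radians(-37.3)); shot('wrist','w26');crop('w26',180,180,380,310,4,'c26'); print(read_state()['width'])
E
```

```text
pos [0.448 0.003 0.027] yaw -37.205422664831296 dyaw -0.09457733516869793 | rot units [ 0.002 -0.006 -0.009] | shift units [-0.046 -0.076  0.046] t 29.0667 q [-0.922  0.285  0.9    2.172 -0.31   0.805 -0.475]
0.03740866215733286
```

Request:
{"api": "arm_command", "payload": {
  "targets": [0, 0, 0, -0.5, 0, 0, 0, 0, 0, 0, -1, 0, 0, 0, 0, 0, 0, -1, 0, 0, 0, 0, 0, 0, -1, 0, 0, 0, 0, 0, 0, -1, 0, 0, 0, 0.154, 0, 0, 0, 0, 0, 0, 0.154, 0, 0, 0, 0, 0, 0, 0.154, 0, 0, 0, 0, 0, 0, 0.154, 0, 0, 0, 0, 0, 0, 0.154, 0, 0, 0, 0, 0, 0, 0.154, 0, 0, 0, 0, 0, 0, 0.13, 0, 0, 0, 0, 0, 0]
}}

```text
time: 30.12
ee_pos: [0.4465, 0.0017, 0.1451]
eef_rot: [0.71, 0.023, -0.704, 0.022]
ft_force: [0.4, 0.7, -0.7]
width: 0.0375
```

```bash
python3 - <<'E'
from s import *
go((.6304,-.1115,.1),np.radians(-84.8)); print(read_state()['width'])
E
```

```text
pos [0.447 0.002 0.145] yaw -86.34647826435781 dyaw 1.5464782643578048 | rot units [-0.034 -0.01   0.   ] | shift units [ 1.858  4.989 -7.036] t 30.1167 q [-1.075 -0.033  0.977  2.08   0.031  1.072 -1.62 ]
0.03748226410243589
```

Request:
{"api": "arm_command", "payload": {
  "targets": [-0.034, -0.01, 0, 0.1, 0.5, -0.7, 0, 0, 0, 0, 0.1, 0.62, -0.88, 0, 0, 0, 0, 0.1, 0.62, -0.88, 0, 0, 0, 0, 0.1, 0.62, -0.88, 0, 0, 0, 0, 0.1, 0.62, -0.88, 0, 0, 0, 0, 0.1, 0.62, -0.88, 0, 0, 0, 0, 0.1, 0.62, -0.88, 0, 0, 0, 0, 0.1, 0.5, -0.7, 0, 0, 0, 0, 0, 0, 0, 0]
}}

```text
time: 30.87
ee_pos: [0.6287, -0.1048, 0.1195]
eef_rot: [-0.706, -0.031, 0.707, -0.023]
ft_force: [-0.6, -0.2, -0.5]
width: 0.0377
```

```bash
python3 - <<'E'
from s import *
go((.6304,-.1115,.065),np.radians(-84.8)); print(read_state()['width'])
E
```

```text
pos [ 0.629 -0.105  0.12 ] yaw -85.6206120676791 dyaw 0.8206120676791019 | rot units [-0.018  0.002  0.013] | shift units [ 2.178  0.295 -0.051] t 30.8667 q [-0.542  0.603  0.89   1.605 -0.507  1.182 -1.033]
0.03766386599926678
```

Request:
{"api": "arm_command", "payload": {
  "targets": [-0.018, 0.002, 0.013, 0.6, 0.15, -0.05, 0, 0, 0, 0, 0.8, 0.1, 0, 0, 0, 0, 0, 0.6, 0, 0, 0, 0, 0, 0, 0, 0, 0, 0]
}}

```text
time: 31.2
ee_pos: [0.6308, -0.1125, 0.067]
eef_rot: [-0.706, -0.031, 0.707, -0.033]
ft_force: [-0.6, 0.6, -0.9]
width: 0.0379
```

```bash
python3 - <<'E'
from s import *
go((.6304,-.1115,.055),np.radians(-84.8)); st=dict(read_state()); np.save('st27.npy',st,allow_pickle=True); shot('wrist','w27');crop('w27',180,140,400,310,3.5,'c27')
E
```

```text
pos [ 0.631 -0.112  0.067] yaw -84.8419523855143 dyaw 0.04195238551430111 | rot units [-0.001  0.001 -0.003] | shift units [ 0.478 -0.041  0.014] t 31.2 q [-0.508  0.665  0.848  1.637 -0.546  1.092 -0.988]
```

```bash
python3 - <<'E'
from s import *
st=np.load('st27.npy',allow_pickle=True).item(); R0=Ro.from_quat(st['eef_rot']).as_matrix()
f=lambda p:(p[0]/3.5+180-.35,p[1]/3.5+140-.35)
t=lambda n,p,z: print(n,R0.T@(ray('wrist',f(p),z,st)-st['ee_pos']))
t('pocket L',(232,204),.012);t('pocket R',(461,204),.012);t('pl corner',(529,135),.012)
t('part bot L',(232,276),.0396);t('part bot R',(463,276),.0396)
t('part top L',(224,297),.0536);t('part top R',(470,297),.0536)
t('part top back',(230,523),.0536)
t('part top back',(465,523),.0536)
E
```

```text
pocket L [ 0.05489361 -0.02171642 -0.02150644]
pocket R [ 0.05499832  0.0209101  -0.02145134]
pl corner [ 0.05502085  0.03303919 -0.03440444]
part bot L [ 0.02730333 -0.01901668 -0.01583742]
part bot R [ 0.02739565  0.01856606 -0.01578377]
part top L [ 0.01330344 -0.01874191 -0.01677216]
part top R [ 0.01339404  0.01813891 -0.01671802]
part top back [ 0.01332414 -0.01888864  0.02082318]
part top back [0.01341572 0.01838502 0.02089506]
```

Request:
{"api": "arm_command", "payload": {
  "targets": [0, 0, 0, 0.3, -0.01, -0.12, 0, 0, 0, 0, 0, 0, 0, 0]
}}

```text
time: 31.42
ee_pos: [0.6348, -0.1116, 0.0619]
eef_rot: [0.707, 0.031, -0.706, 0.033]
ft_force: [-0.5, 0.2, -1.7]
width: 0.0378
```

```bash
python3 - <<'E'
from s import *
go((.6336,-.1127,.0355),np.radians(-84.8)); st=dict(read_state()); np.save('st28.npy',st,allow_pickle=True); shot('wrist','w28');crop('w28',180,140,400,310,3.5,'c28')
E
```

```text
pos [ 0.635 -0.112  0.062] yaw -84.82542418701208 dyaw 0.025424187012069048 | rot units [-0.001 -0.002 -0.003] | shift units [1.057 0.035 0.055] t 31.4167 q [-0.502  0.677  0.841  1.631 -0.554  1.086 -0.986]
```

Request:
{"api": "arm_command", "payload": {
  "targets": [0, 0, 0, 0.35, 0.03, 0.05, 0, 0, 0, 0, 0.2, 0, 0, 0, 0, 0, 0, 0, 0, 0, 0]
}}

```text
time: 31.72
ee_pos: [0.6352, -0.1128, 0.0501]
eef_rot: [0.709, 0.031, -0.704, 0.033]
ft_force: [0.4, -0.8, -0.4]
width: 0.038
```

```bash
python3 - <<'E'
from s import *
go((.6336,-.1124,.0355),np.radians(-84.8)); st=dict(read_state()); shot('wrist','w29');crop('w29',180,140,400,310,3.5,'c29'); print(st['ft_force'])
E
```

```text
pos [ 0.635 -0.113  0.05 ] yaw -84.79655232085253 dyaw -0.0034476791474836407 | rot units [ 0.    -0.008 -0.004] | shift units [ 0.585 -0.024  0.065] t 31.7167 q [-0.494  0.688  0.831  1.64  -0.566  1.062 -0.976]
[ 0.369 -0.764 -0.434]
```

Request:
{"api": "arm_command", "payload": {
  "targets": [0, -0.008, -0.004, 0.2, -0.03, 0.06, 0, 0, 0, 0, 0.2, 0, 0, 0, 0, 0, 0, 0, 0, 0, 0]
}}

```text
time: 32.02
ee_pos: [0.6337, -0.1123, 0.0399]
eef_rot: [-0.706, -0.032, 0.706, -0.032]
ft_force: [-0.0, 0.0, -0.2]
width: 0.0376
```

```bash
python3 - <<'E'
from s import *
go((.6336,-.1124,.0355),np.radians(-84.8)); st=dict(read_state()); shot('wrist','w30');crop('w30',180,140,400,310,3.5,'c30'); print(st['ft_force'])
E
```

```text
pos [ 0.634 -0.112  0.04 ] yaw -84.80484795344331 dyaw 0.004847953443304364 | rot units [-0.  0.  0.] | shift units [0.178 0.006 0.004] t 32.0167 q [-0.487  0.702  0.821  1.643 -0.575  1.054 -0.97 ]
[-0.027  0.03  -0.231]
```

Request:
{"api": "arm_command", "payload": {
  "targets": [0, 0, 0, 0.15, 0, 0, 0, 0, 0, 0, 0.07, 0, 0, 0, 0, 0, 0, 0, 0, 0, 0]
}}

```text
time: 32.32
ee_pos: [0.6341, -0.1125, 0.0346]
eef_rot: [0.707, 0.032, -0.706, 0.032]
ft_force: [-0.1, -0.0, 1.2]
width: 0.0377
```

Seated depth reached with no force. Release.

Request:
{"api": "arm_command", "payload": {
  "targets": [0, 0, 0, 0, 0, 0, 0.56, 0, 0, 0, 0, 0, 0, 0.56, 0, 0, 0, 0, 0, 0, 0.56, 0, 0, 0, 0, 0, 0, 0.56, 0, 0, 0, -0.3, 0, 0, 0.58, 0, 0, 0, -1, 0, 0, 0.8, 0, 0, 0, -1, 0, 0, 1, 0, 0, 0, -1, 0, 0, 1, 0, 0, 0, -1, 0, 0, 1, 0, 0, 0, -1, 0, 0, 1, 0, 0, 0, -1, 0, 0, 1, 0, 0, 0, -1, 0, 0, 1]
}}

```text
time: 33.32
ee_pos: [0.6308, -0.1126, 0.2233]
eef_rot: [-0.704, -0.031, 0.709, -0.031]
ft_force: [0.8, 0.0, -0.1]
width: 0.0844
```

```bash
python3 - <<'E'
from s import *
go((.47,-.12,.25),np.radians(-84.8)); shot('wrist','w31'); shot('top','t31'); crop('t31',270,125,450,290,4.4,'ct31')
E
```

```text
pos [ 0.631 -0.113  0.223] yaw -84.92941846034051 dyaw 0.12941846034051405 | rot units [-0.003  0.01   0.001] | shift units [-1.017 -0.272  6.44 ] t 33.3167 q [-0.563  0.525  0.952  1.478 -0.428  1.366 -1.067]
```

```bash
python3 - <<'E'
from s import *
go((.462,-.232,.22),np.radians(-84.8))
E
```

```text
pos [ 0.633 -0.114  0.227] yaw -84.9376866780137 dyaw 0.1376866780137027 | rot units [-0.003  0.001 -0.001] | shift units [0.275 4.119 7.218] t 33.4167 q [-0.563  0.523  0.954  1.475 -0.428  1.366 -1.067]
```

Request:
{"api": "arm_command", "payload": {
  "targets": [0, 0, 0, 0, 0.5, 0.8, 1, 0, 0, 0, 0, 0.5, 0.85, 1, 0, 0, 0, 0, 0.5, 0.85, 1, 0, 0, 0, 0, 0.5, 0.85, 1, 0, 0, 0, 0, 0.5, 0.85, 1, 0, 0, 0, 0, 0.5, 0.85, 1, 0, 0, 0, 0, 0.5, 0.85, 1, 0, 0, 0, 0, 0.5, 0.85, 1, 0, 0, 0, 0, 0, 0, 1]
}}

```text
time: 34.17
ee_pos: [0.4658, -0.2322, 0.2256]
eef_rot: [-0.706, -0.033, 0.706, -0.031]
ft_force: [-1.3, -0.6, -0.1]
width: 0.0866
```

```bash
python3 - <<'E'
from s import *
go((.462,-.232,.2),np.radians(-84.8)); st=dict(read_state()); np.save('st32.npy',st,allow_pickle=True); shot('wrist','w32');
E
```

```text
pos [ 0.466 -0.232  0.226] yaw -84.79543422029684 dyaw -0.004565779703168528 | rot units [0.    0.    0.003] | shift units [ 1.025 -0.021  0.151] t 34.1667 q [-0.63   0.178  1.128  1.805 -0.171  1.265 -0.936]
```

```bash
python3 - <<'E'
from s import *
im=cv2.imread('pics/w32.png')[150:235,240:330]
im=cv2.resize(im,None,fx=8,fy=8,interpolation=cv2.INTER_CUBIC)
cv2.imwrite('pics/c32.png',np.clip(im.astype(float)*2.2,0,255).astype(np.uint8))
E
python3 - <<'E'
from s import *
st=np.load('st32.npy',allow_pickle=True).item()
f=lambda p:(p[0]/8+240-.45,p[1]/8+150-.45)
W=lambda p,z: ray('wrist',f(p),z,st)
for z in (0,.034): quad('wrist',[f(p) for p in [(192,148),(463,117),(505,490),(243,520)]],z,st)
print(W((505,490),.034),W((243,520),.034))
print(W((192,148),.0),W((463,117),.0))
print('bright',W((315,404),.055),W((397,396),.055), 'keyend',W((370,527),.078))
print('q',ray('top',(363,205),.034))
E
```

```text
ctr [ 0.45850268 -0.23765723] [0.04049025 0.05778238 0.04067061 0.05798349] [101.6971097   12.44572498 101.98335139  12.26539982]
ctr [ 0.46532897 -0.23659922] [0.03673511 0.05242354 0.03689874 0.05260599] [101.6971097   12.44572498 101.98335139  12.26539982]
[ 0.44351036 -0.26026496  0.034     ] [ 0.43584916 -0.22417031  0.034     ]
[ 0.48266935 -0.21163978  0.        ] [ 0.49087826 -0.25128918  0.        ]
bright [ 0.45837434 -0.23230953  0.055     ] [ 0.46039733 -0.24279938  0.055     ] keyend [ 0.44910045 -0.23991409  0.078     ]
q [ 0.45972455 -0.23363417  0.034     ]
```

```bash
python3 - <<'E'
from s import *
go((.463,-.237,.15),np.radians(-78))
E
```

```text
pos [ 0.468 -0.23   0.226] yaw -84.67714149061828 dyaw 6.6771414906182915 | rot units [-0.148 -0.001  0.003] | shift units [3.028 0.253 0.212] t 34.2167 q [-0.631  0.18   1.126  1.803 -0.173  1.265 -0.937]
```

Request:
{"api": "arm_command", "payload": {
  "targets": [-0.148, 0, 0, 0.5, 0.12, 0.1, 1, 0, 0, 0, 0.9, 0.12, 0.1, 1, 0, 0, 0, 0.9, 0, 0, 1, 0, 0, 0, 0.7, 0, 0, 1, 0, 0, 0, 0, 0, 0, 1]
}}

```text
time: 34.63
ee_pos: [0.4672, -0.2341, 0.1488]
eef_rot: [0.705, 0.078, -0.701, 0.075]
ft_force: [-0.9, 0.7, -0.2]
width: 0.0871
```

```bash
python3 - <<'E'
from s import *
go((.463,-.237,.15),np.radians(-78)); st=dict(read_state()); np.save('st33.npy',st,allow_pickle=True); shot('wrist','w33')
im=cv2.imread('pics/w33.png')[120:260,200:380]
im=cv2.resize(im,None,fx=4.4,fy=4.4,interpolation=cv2.INTER_CUBIC)
cv2.imwrite('pics/c33.png',np.clip(im.astype(float)*2,0,255).astype(np.uint8))
E
```

```text
pos [ 0.467 -0.234  0.149] yaw -77.51272179790996 dyaw -0.48727820209003514 | rot units [ 0.011 -0.009  0.005] | shift units [-0.049  0.078  0.187] t 34.6333 q [-0.522  0.289  1.049  1.894 -0.287  1.114 -0.716]
```

```bash
python3 - <<'E'
from s import *
st=np.load('st33.npy',allow_pickle=True).item(); R0=Ro.from_quat(st['eef_rot']).as_matrix()
f=lambda p:(p[0]/4.4+200-.4,p[1]/4.4+120-.4)
for n,p,z in [('keyend',(364,562),.078),('keyend',(364,562),.07),('restnearL',(268,528),.034),('restnearR',(460,528),.034),('farbaseL',(268,255),0),('farbaseR',(460,255),0),('far top L',(264,272),.034),('bL',(336,470),.06),('bR',(396,470),.06)]:
    w=ray('wrist',f(p),z,st); print(n,w,'tool',R0.T@(w-st['ee_pos']))
E
```

```text
keyend [ 0.44921466 -0.2399275   0.078     ] tool [0.07067182 0.00209581 0.01925736]
keyend [ 0.44612107 -0.24067592  0.07      ] tool [0.07865    0.00218814 0.02249318]
restnearL [ 0.43511143 -0.2237091   0.034     ] tool [ 0.1146737  -0.01662037  0.02981557]
restnearR [ 0.4434451  -0.26120084  0.034     ] tool [0.11452739 0.02178612 0.02978463]
farbaseL [ 0.48343325 -0.2116326   0.        ] tool [ 0.1490118  -0.01783319 -0.01974514]
farbaseR [ 0.49237051 -0.25202165  0.        ] tool [ 0.14885395  0.02353255 -0.01973901]
far top L [ 0.48567132 -0.21253403  0.034     ] tool [ 0.11502096 -0.01659889 -0.02196342]
bL [ 0.45820114 -0.23294521  0.06      ] tool [ 0.08875886 -0.00270952  0.00909482]
bR [ 0.46051355 -0.24335867  0.06      ] tool [0.0887182  0.00795752 0.00908848]
```

Request:
{"api": "arm_command", "payload": {
  "targets": [0.01, -0.009, 0.005, 0.8, 0.1, 0.18, 1, 0, 0, 0, 0.8, 0, 0, 1, 0, 0, 0, 0.8, 0, 0, 0.7, 0, 0, 0, 0.5, 0, 0, 0.5, 0, 0, 0, 0, 0, 0, 0.4]
}}

```text
time: 35.1
ee_pos: [0.4696, -0.2374, 0.0806]
eef_rot: [0.705, 0.074, -0.701, 0.076]
ft_force: [-0.1, 0.8, 0.1]
width: 0.0744
```

```bash
python3 - <<'E'
from s import *
st=np.load('st33.npy',allow_pickle=True).item(); R0=Ro.from_quat(st['eef_rot']).as_matrix()
T=st['ee_pos']+R0@np.array([0,.0024,.004]); print(T)
go((T[0],T[1],.064),np.radians(-78)); shot('wrist','w34')
im=cv2.imread('pics/w34.png')[150:310,180:380]
im=cv2.resize(im,None,fx=4,fy=3.7,interpolation=cv2.INTER_CUBIC)
cv2.imwrite('pics/c34.png',np.clip(im.astype(float)*2,0,255).astype(np.uint8))
E
```

```text
[ 0.46377206 -0.23729169  0.1487709 ]
pos [ 0.47  -0.237  0.081] yaw -77.78554733310715 dyaw -0.21445266689284873 | rot units [ 0.005 -0.008 -0.005] | shift units [ 0.662 -0.058  0.232] t 35.1 q [-0.433  0.406  0.969  1.948 -0.402  0.986 -0.634]
```

Request:
{"api": "arm_command", "payload": {
  "targets": [0, -0.008, -0.005, 0.4, -0.06, 0.25, 0.4, 0, 0, 0, 0.25, 0, 0, 0.4, 0, 0, 0, 0, 0, 0, 0.35, 0, 0, 0, 0, 0, 0, 0.3]
}}

```text
time: 35.48
ee_pos: [0.4654, -0.2382, 0.0675]
eef_rot: [0.705, 0.075, -0.701, 0.076]
ft_force: [0.0, 0.5, -0.0]
width: 0.0446
```

```bash
python3 - <<'E'
from s import *
go((.4638,-.2373,.064),np.radians(-78)); shot('wrist','w35');print(read_state()['width'],read_state()['ft_force'])
im=cv2.imread('pics/w35.png')[150:310,180:380]
im=cv2.resize(im,None,fx=4,fy=3.7,interpolation=cv2.INTER_CUBIC)
cv2.imwrite('pics/c35.png',np.clip(im.astype(float)*2,0,255).astype(np.uint8))
E
```

```text
pos [ 0.465 -0.238  0.067] yaw -77.75236669724487 dyaw -0.24763330275513157 | rot units [ 0.006 -0.006 -0.003] | shift units [ 0.139 -0.047  0.055] t 35.4833 q [-0.416  0.422  0.954  1.963 -0.42   0.963 -0.615]
0.040054878205335584 [-0.414  0.552 -1.16 ]
```

Request:
{"api": "arm_command", "payload": {
  "targets": [0, -0.006, -0.003, 0.12, -0.03, 0, 0.3, 0, 0, 0, 0, 0, 0, 0, 0, 0, 0, 0, 0, 0, 0, 0, 0, 0, 0, 0, 0, 0, 0, 0, 0, 0, 0, 0, 0, 0, 0, 0, 0, 0, 0, 0, 0, 0, 0, 0, 0, 0, 0, 0, 0, 0, 0, 0, 0, 0],
  "newtons": 30
}}

```text
time: 36.2
ee_pos: [0.4662, -0.2374, 0.0655]
eef_rot: [0.703, 0.076, -0.703, 0.076]
ft_force: [-0.1, -0.7, -0.6]
width: 0.0098
```

```bash
python3 - <<'E'
from s import *
go((.4638,-.2373,.064),np.radians(-78)); shot('wrist','w36');print(read_state()['width'],read_state()['ft_force'])
im=cv2.imread('pics/w36.png')[150:350,180:380]
im=cv2.resize(im,None,fx=4,fy=3,interpolation=cv2.INTER_CUBIC)
cv2.imwrite('pics/c36.png',np.clip(im.astype(float)*2,0,255).astype(np.uint8))
E
```

```text
pos [ 0.466 -0.237  0.065] yaw -77.7369800064882 dyaw -0.2630199935117999 | rot units [ 0.006 -0.002 -0.   ] | shift units [ 0.059 -0.026  0.093] t 36.2 q [-0.412  0.429  0.949  1.96  -0.425  0.965 -0.614]
0.009763087473127862 [-0.502  0.384 -0.088]
```

Request:
{"api": "arm_command", "payload": {
  "targets": [0, 0, 0, -0.5, 0, 0, 0, 0, 0, 0, -0.7, 0, 0, 0, 0, 0, 0, -1, 0, 0, 0, 0, 0, 0, -1, 0, 0, 0, 0, 0, 0, -1, 0, 0, 0, 0, 0, 0, -1, 0, 0, 0, 0, 0, 0, -1, 0, 0, 0, 0, 0, 0, -1, 0, 0, 0, 0, 0, 0, -0.6, -0.8, 0, 0, 0, 0, 0, 0, -1, 0, 0, 0, 0, 0, 0, -1, 0, 0, 0, 0, 0, 0, -1, 0, 0]
}}

```text
time: 37.25
ee_pos: [0.4425, -0.1525, 0.2773]
eef_rot: [0.704, 0.066, -0.704, 0.069]
ft_force: [1.1, 0.6, -0.6]
width: 0.0098
```

```bash
python3 - <<'E'
from s import *
go((.44,0,.26),np.radians(90));print(read_state()['width']); shot('wrist','w37'); shot('top','t37')
E
```

```text
pos [ 0.443 -0.153  0.277] yaw -79.00744571274417 dyaw -10.992554287255842 | rot units [ 0.244 -0.001 -0.005] | shift units [ 0.666 -6.011 -1.063] t 37.25 q [-0.835 -0.161  0.991  1.848  0.141  1.383 -1.255]
0.009800000673231434
```

Request:
{"api": "arm_command", "payload": {
  "targets": [0, 0, 0, 0, -1, -0.1, 0, 0, 0, 0, 0, -1, -0.1, 0, 0, 0, 0, 0, -1, -0.1, 0, 0, 0, 0, 0, -1, -0.1, 0, 0, 0, 0, 0, -1, -0.1, 0, -0.157, 0, 0, 0, 0, 0, 0, -0.157, 0, 0, 0, 0, 0, 0, -0.157, 0, 0, 0, 0, 0, 0, -0.157, 0, 0, 0, 0, 0, 0, -0.157, 0, 0, 0, 0, 0, 0, -0.157, 0, 0, 0, 0, 0, 0, -0.157, 0, 0, 0, 0, 0, 0]
}}

```text
time: 38.35
ee_pos: [0.4298, -0.0306, 0.2817]
eef_rot: [0.612, 0.357, -0.609, 0.357]
ft_force: [-0.2, 0.3, 0.4]
width: 0.0097
```

Request:
{"api": "arm_command", "payload": {
  "targets": [-0.157, 0, 0, 0, 0, 0, 0, -0.157, 0, 0, 0, 0, 0, 0, -0.157, 0, 0, 0, 0, 0, 0, -0.157, 0, 0, 0, 0, 0, 0, -0.157, 0, 0, 0, 0, 0, 0, -0.157, 0, 0, 0, 0, 0, 0, -0.157, 0, 0, 0, 0, 0, 0, -0.157, 0, 0, 0, 0, 0, 0, -0.157, 0, 0, 0, 0, 0, 0, -0.157, 0, 0, 0, 0, 0, 0, -0.157, 0, 0, 0, 0, 0, 0, -0.157, 0, 0, 0, 0, 0, 0]
}}

```text
time: 39.35
ee_pos: [0.4313, -0.0459, 0.2827]
eef_rot: [0.205, 0.679, -0.202, 0.675]
ft_force: [-0.7, 1.0, -0.5]
width: 0.0098
```

```bash
python3 - <<'E'
from s import *
go((.42,.14,.27),np.radians(90));print(read_state()['width'])
E
```

```text
pos [ 0.431 -0.046  0.283] yaw 56.58392694930735 dyaw 33.416073050692646 | rot units [-0.743 -0.007 -0.005] | shift units [ 0.549  5.956 -4.471] t 39.35 q [-1.308 -0.467  1.028  1.908  0.39   1.496  0.625]
0.00977884801000179
```

Request:
{"api": "arm_command", "payload": {
  "targets": [0, 0, 0, 0, 0.45, 0.7, 0, 0, 0, 0, 0, 0.55, 0.8, 0, 0, 0, 0, 0, 0.55, 0.8, 0, 0, 0, 0, 0, 0.83, -0.3, 0, 0, 0, 0, 0, 0.83, -0.55, 0]
}}

```text
time: 39.77
ee_pos: [0.5014, -0.0099, 0.2842]
eef_rot: [0.205, 0.678, -0.208, 0.675]
ft_force: [-0.9, 0.6, 0.5]
width: 0.0099
```

```bash
python3 - <<'E'
from s import *
go((.49,.25,.27),np.radians(90));print(read_state()['width'])
E
```

```text
pos [ 0.501 -0.01   0.284] yaw 56.02344127351209 dyaw 33.9765587264879 | rot units [-0.755 -0.005  0.004] | shift units [ 0.548  8.368 -6.187] t 39.7667 q [-1.725 -0.48   1.338  1.762  0.467  1.511  0.53 ]
0.009915211517737919
```

Request:
{"api": "arm_command", "payload": {
  "targets": [0, 0, 0, 0.7, 0, 0, 0, 0, 0, 0, 0.8, 0, 0, 0]
}}

```text
time: 39.93
ee_pos: [0.4965, -0.0058, 0.2515]
eef_rot: [0.205, 0.674, -0.205, 0.679]
ft_force: [0.1, -0.7, -0.7]
width: 0.0097
```

```bash
python3 - <<'E'
from s import *
go((.49,.25,.22),np.radians(90));print(read_state()['width'])
E
```

```text
pos [ 0.497 -0.006  0.252] yaw 56.240797272954914 dyaw 33.75920272704509 | rot units [-0.75   0.009 -0.   ] | shift units [ 1.24   8.359 -5.912] t 39.9333 q [-1.722 -0.5    1.34   1.833  0.494  1.444  0.504]
0.00972751054206172
```

Request:
{"api": "arm_command", "payload": {
  "targets": [0, 0, 0, -0.1, 0.6, -0.42, 0, 0, 0, 0, -0.1, 0.6, -0.42, 0]
}}

```text
time: 40.1
ee_pos: [0.4948, 0.0295, 0.2543]
eef_rot: [0.205, 0.675, -0.206, 0.678]
ft_force: [0.0, 0.3, -0.3]
width: 0.0095
```

```bash
python3 - <<'E'
from s import *
go((.49,.25,.25),np.radians(90));print(read_state()['width'])
E
```

```text
pos [0.495 0.029 0.254] yaw 56.18196014268012 dyaw 33.818039857319874 | rot units [-0.752  0.006  0.001] | shift units [ 0.154  7.223 -5.069] t 40.1 q [-1.787 -0.488  1.34   1.829  0.481  1.447  0.441]
0.009502067560707202
```

Request:
{"api": "arm_command", "payload": {
  "targets": [0, 0, 0, -0.2, 0.83, -0.55, 0, 0, 0, 0, -0.2, 0.83, -0.55, 0, 0, 0, 0, 0, 0.83, -0.55, 0]
}}

```text
time: 40.35
ee_pos: [0.4913, 0.1028, 0.2667]
eef_rot: [0.208, 0.673, -0.207, 0.679]
ft_force: [1.0, -0.6, -0.0]
width: 0.01
```

```bash
python3 - <<'E'
from s import *
go((.49,.25,.25),np.radians(90));print(read_state()['width'])
shot('scene','s40')
E
```

```text
pos [0.491 0.103 0.267] yaw 55.896846401683604 dyaw 34.103153598316396 | rot units [-0.758  0.01  -0.001] | shift units [ 0.656  4.845 -3.349] t 40.35 q [-1.953 -0.5    1.34   1.798  0.494  1.475  0.282]
0.009991961777821752
```

```bash
cat > kin.py <<'E'
import numpy as np
from scipy.optimize import least_squares
from scipy.spatial.transform import Rotation as Ro
def Rz(a): return Ro.from_euler('z',a).as_matrix()
def Ry(a): return Ro.from_euler('y',a).as_matrix()
def fk(q,p):
    h,L1,L2,L3,a1,a2,a3,a4=p[:8]
    R=Rz(-q[0]); x=np.array([0,0,h])+R@[a1,0,0]
    R=R@Ry(q[1])@Rz(-q[2]); x=x+R@[a2,0,L1]; e=x
    R=R@Ry(q[3]); x=x+R@[a3,0,0]; R=R@Rz(p[8]*q[4]); x=x+R@[0,0,L2]
    R=R@Ry(q[5])@Rz(p[9]*q[6]); x=x+R@[a4,0,L3]
    return x,R,e
D="""-1.22463 .33289 -.06472 1.46095 .02159 1.34992 -.08848 .22515 .58264 .24374 68.9
-0.497 -0.206  0.543  1.893  0.114  1.435  1.609 .411 -.099 .294 91.04
-0.49  -0.087  0.341  1.859  0.029  1.383 -0.568 .447 .013 .274 -23.57
-0.463  0.028  0.386  2.038 -0.016  1.075 -0.408 .454 -.006 .145 -19.43
-0.425  0.211  0.389  2.141 -0.114  0.8   -0.296 .453 -.016 .030 -18.99
-0.586 -0.136  0.495  1.906  0.065  1.343  1.431 .444 -.023 .267 88.18
-0.385  0.447  0.62   1.384 -0.263  1.392  1.912 .653 -.080 .252 96.15
-0.377  0.383  0.609  1.84  -0.268  0.994  2.006 .5496 -.1161 .0837 95.19
-0.189  0.423  0.691  1.455 -0.274  1.358  2.18 .593 -.242 .241 95.43
-0.379  0.494  0.964  1.476 -0.417  1.391  0.893 .5906 -.2299 .2414 16.48
-0.261  0.702  0.813  1.664 -0.579  1.025  1.054 .5891 -.2506 .0304 17.93
-0.958 -0.029  1.134  1.876  0.029  1.277  0.471 .469 -.1257 .2346 17.36
-1.073 -0.106  1.248  1.881  0.08   1.292  1.907 .4616 -.1356 .2391 100.6
-0.756  0.382  1.048  2.136 -0.45   0.857  2.267 .4464 -.1179 .0317 97.54
-1.07   0.344  1.081  2.173 -0.416  0.842  1.969 .4466 .0046 .0321 97.34
-1.01  -0.089  0.939  2.047  0.067  1.145 -0.793 .4441 -.0182 .1727 -39.65
-0.563  0.525  0.952  1.478 -0.428  1.366 -1.067 .6308 -.1126 .2233 -84.93
-0.835 -0.161  0.991  1.848  0.141  1.383 -1.255 .4425 -.1525 .2773 -79.0
-1.308 -0.467  1.028  1.908  0.39   1.496  0.625 .4313 -.0459 .2827 56.58
-1.725 -0.48   1.338  1.762  0.467  1.511  0.53 .5014 -.0099 .2842 56.02
-1.787 -0.488  1.34   1.829  0.481  1.447  0.441 .4948 .0295 .2543 56.18
-1.953 -0.5    1.34   1.798  0.494  1.475  0.282 .4913 .1028 .2667 55.9"""
D=np.array([[float(v) for v in l.split()] for l in D.split('\n')])
def res(p):
    r=[]
    for d in D:
        x,R,_=fk(d[:7],p); r+=list((x-d[7:10])*10)
        y=R@[0,1,0]; t=np.radians(d[10]+np.degrees(p[10])); r+=list(y-[np.cos(t),np.sin(t),0]); r+=list((R[:,2]-[0,0,-1]))
    return np.array(r)
def fit():
    best=None
    for s5 in (1,-1):
      for s7 in (1,-1):
        for off in (0,1.57,-1.57,3.14):
            f=lambda v:res(np.r_[v[:8],s5,s7,v[8]])
            o=least_squares(f,[.35,.4,.4,.3,0,0,0,0,off])
            if best is None or o.cost<best[0]: best=(o.cost,np.r_[o.x[:8],s5,s7,o.x[8]])
    return best
if __name__=='__main__':
    b=fit(); print(b); np.save('kin.npy',b[1]); r=res(b[1]).reshape(len(D),-1); print(np.abs(r).max(0))
    for d in D: print(np.round(fk(d[:7],b[1])[2],3))
E
python3 kin.py
```

```text
(np.float64(0.5873132088910565), array([ 1.99203587e-01,  4.46813984e-01,  5.11253321e-01,  2.60654350e-01,
       -3.72641227e-02,  1.82921979e-02,  3.57073810e-04,  1.03687602e-03,
       -1.00000000e+00, -1.00000000e+00,  1.57064428e+00]))
[4.61307984e-01 3.16073827e-01 2.13168138e-01 7.85519249e-04
 1.14151789e-03 1.26306492e-02 1.81868962e-02 2.26985607e-02
 2.83520221e-04]
[0.042 0.119 0.616]
[-0.095 -0.062  0.64 ]
[-0.049 -0.033  0.646]
[-0.004 -0.01   0.645]
[0.069 0.024 0.633]
[-0.063 -0.053  0.644]
[0.161 0.054 0.596]
[0.137 0.043 0.608]
[0.158 0.018 0.601]
[0.176 0.054 0.588]
[0.255 0.054 0.532]
[-0.011 -0.044  0.646]
[-0.022 -0.077  0.644]
[0.111 0.083 0.61 ]
[0.073 0.099 0.617]
[-0.023 -0.064  0.645]
[0.174 0.092 0.581]
[-0.055 -0.084  0.642]
[-0.045 -0.226  0.602]
[ 0.054 -0.234  0.597]
[ 0.07  -0.234  0.596]
[ 0.109 -0.223  0.593]
```

```bash
cat > kin2.py <<'E'
from kin import *
def fk(q,p):
    R=Rz(-q[0]); x=np.array([0,0,p[0]])+R@[p[4],p[11],0]
    R=R@Ry(q[1]); R=R@Rz(-q[2]); x=x+R@[p[5],p[12],p[1]]; e=x
    R=R@Ry(q[3]); x=x+R@[p[6],p[13],0]; R=R@Rz(-q[4]); x=x+R@[p[14],p[15],p[2]]; w=x
    R=R@Ry(q[5]); x=x+R@[p[16],p[17],0]; R=R@Rz(-q[6]); x=x+R@[p[7],0,p[3]]
    return x,R,e
def res(v):
    r=[]
    for d in D:
        x,R,_=fk(d[:7],v); r+=list((x-d[7:10])*10)
    return np.array(r)
if __name__=='__main__':
    p0=np.load('kin.npy'); p0=np.r_[p0,np.zeros(7)]
    o=least_squares(res,p0); print(o.cost,np.round(o.x,4)); np.save('kin2.npy',o.x)
    print(np.abs(res(o.x).reshape(-1,3)).max(0)/10)
    for d in D[[0,-4,-3,-2,-1]]: print(np.round(fk(d[:7],o.x)[2],3))
E
python3 kin2.py
```

```text
0.00018111354000167787 [ 2.6910e-01  4.4820e-01  4.8990e-01  3.4100e-01  1.0000e-04 -8.0000e-04
 -5.0000e-04 -1.0000e-04 -1.0000e+00 -1.0000e+00  1.5706e+00 -2.1800e-02
 -9.4990e-01  9.2700e-01 -0.0000e+00 -6.9620e-01 -7.0000e-04  6.9510e-01]
[0.00038177 0.0008155  0.00049764]
[ 0.981 -0.137  0.673]
[ 0.253 -1.029  0.303]
[ 0.395 -0.978  0.24 ]
[ 0.453 -0.952  0.231]
[ 0.604 -0.863  0.219]
```

```bash
cat > sim.py <<'E'
from kin2 import *
from scipy.optimize import lsq_linear
P=np.load('kin2.npy')
lo=np.array([-2.6,-.5,-1.47,.16,-1.27,.06,-2.6]); hi=np.array([2.6,2.12,1.34,2.42,4.41,2.06,2.6])
yoff=P[10]
def pose(q):
    x,R,_=fk(q,P); y=R@[0,1,0]; return x,np.degrees(np.arctan2(y[1],y[0])-yoff),R
def jac(q):
    x0,R0,_=fk(q,P); J=np.zeros((6,7))
    for i in range(7):
        d=q.copy(); d[i]+=1e-5; x,R,_=fk(d,P)
        J[:3,i]=(x-x0)/1e-5; J[3:,i]=Ro.from_matrix(R@R0.T).as_rotvec()/1e-5
    return J
def Rt(yaw):
    a=np.radians(yaw)+yoff; y=np.array([np.cos(a),np.sin(a),0]); z=np.array([0,0,-1.]); x=np.cross(y,z); return np.array([x,y,z]).T
def move(q,xyz,yaw,n=40,verbose=False):
    q=q.copy(); x0,y0,_=pose(q); dy=(yaw-y0+180)%360-180
    for k in range(1,n+1):
        xt=x0+(np.array(xyz)-x0)*k/n; Rr=Rt(y0+dy*k/n)
        for _ in range(2):
            x,R,_=fk(q,P); e=np.r_[xt-x,Ro.from_matrix(Rr@R.T).as_rotvec()]
            J=jac(q); lam=.01
            A=np.vstack([J,lam*np.eye(7)]); b=np.r_[e,np.zeros(7)]
            dq=lsq_linear(A,b,(np.minimum(lo-q,-1e-9),np.maximum(hi-q,1e-9))).x
            q=q+dq
    x,R,_=fk(q,P)
    return q,np.linalg.norm(x-xt)
if __name__=='__main__':
    np.set_printoptions(suppress=True,precision=3)
    # validate
    q=np.array([-0.585,-0.136,0.495,1.906,0.065,1.343,1.431]); print(pose(q)[:2]); print(move(q,(.653,-.08,.252),96.15),'exp -0.385  0.447  0.62   1.384 -0.263  1.392  1.912')
    q=np.array([-0.835,-0.161,0.991,1.848,0.141,1.383,-1.255]); q1,e=move(q,(.43,-.03,.28),-80); q2,e=move(q1,(.43,-.046,.283),0);q2,e=move(q2,(.43,-.046,.283),56.6);print(q2,'exp -1.308 -0.467  1.028  1.908  0.39   1.496  0.625')
    print(move(q2,(.501,-.01,.284),56.6),'exp -1.725 -0.48   1.338  1.762  0.467  1.511  0.53')
    q=np.array([-1.953,-.5,1.34,1.798,.494,1.475,.282])
    for tgt,yaw in [((.49,.2,.26),56),((.45,.35,.26),56),((.35,.5,.26),60),((.225,.58,.25),69)]:
        q,e=move(q,tgt,yaw); print(tgt,q,e)
E
python3 sim.py
```

```text
(array([ 0.444, -0.023,  0.267]), np.float64(88.17120124676495))
(array([-0.362,  0.441,  0.582,  1.381, -0.241,  1.391,  1.897]), np.float64(6.328541190665427e-08)) exp -0.385  0.447  0.62   1.384 -0.263  1.392  1.912
[-1.334 -0.5    1.025  1.913  0.423  1.511  0.592] exp -1.308 -0.467  1.028  1.908  0.39   1.496  0.625
(array([-1.705, -0.455,  1.34 ,  1.767,  0.443,  1.494,  0.561]), np.float64(2.965364229272715e-06)) exp -1.725 -0.48   1.338  1.762  0.467  1.511  0.53
(0.49, 0.2, 0.26) [-2.134 -0.5    1.34   1.794  0.492  1.476  0.106] 0.02735514406745642
(0.45, 0.35, 0.26) [-2.416 -0.5    1.34   1.771  0.496  1.485 -0.166] 0.06261815455316544
(0.35, 0.5, 0.26) [-2.6   -0.373  1.34   1.783  0.374  1.422 -0.274] 0.10568555266862366
(0.225, 0.58, 0.25) [-2.056  0.513  1.106  1.505 -0.461  1.408  0.277] 2.81377319116072e-08
```

```bash
cat > plan.py <<'E'
from sim import *
np.set_printoptions(suppress=True,precision=2)
q0=np.array([-1.953,-.5,1.34,1.798,.494,1.475,.282])
qa,e=move(q0,(.49,-.02,.27),56,15); print('back',qa,e)
def marg(q): return np.minimum(q-lo,hi-q).min()
for wy in (56,100,0,-60):
  for W in [(.6,-.1,.25),(.68,-.1,.25),(.68,-.1,.12),(.6,-.25,.25),(.5,-.3,.25),(.45,-.45,.25)]:
    q,e1=move(qa,W,wy,20); m1=marg(q); qw=q
    for ry in (wy,90,56):
        q,e=move(qw,(.48,-.02,.27),ry,20); qq=q
        q,e2=move(q,(.48,.26,.27),ry,20); 
        q,e3=move(q,(.55,.295,.2),90,15)
        print(W,wy,ry,'e',round(e1,3),round(e2,3),round(e3,3),'w',qw[:3],'ret',qq[:3],'end',q,round(marg(q),2))
E
python3 plan.py
```

```text
back [-1.66 -0.5   1.3   1.81  0.48  1.49  0.53] 2.611124474723857e-07
(0.6, -0.1, 0.25) 56 56 e 0.098 0.039 0.127 w [-1.59 -0.5   1.34] ret [-1.6  -0.47  1.26] end [-2.22 -0.5   1.34  1.85  0.51  1.4   0.59] -0.0
(0.6, -0.1, 0.25) 56 90 e 0.098 0.039 0.127 w [-1.59 -0.5   1.34] ret [-1.62 -0.5   1.25] end [-2.22 -0.5   1.34  1.85  0.51  1.4   0.59] -0.0
(0.6, -0.1, 0.25) 56 56 e 0.098 0.039 0.127 w [-1.59 -0.5   1.34] ret [-1.6  -0.47  1.26] end [-2.22 -0.5   1.34  1.85  0.51  1.4   0.59] -0.0
(0.68, -0.1, 0.25) 56 56 e 0.167 0.039 0.127 w [-1.62 -0.5   1.34] ret [-1.61 -0.49  1.25] end [-2.22 -0.5   1.34  1.85  0.51  1.4   0.59] -0.0
(0.68, -0.1, 0.25) 56 90 e 0.167 0.039 0.127 w [-1.62 -0.5   1.34] ret [-1.62 -0.5   1.25] end [-2.22 -0.5   1.34  1.85  0.51  1.4   0.59] -0.0
(0.68, -0.1, 0.25) 56 56 e 0.167 0.039 0.127 w [-1.62 -0.5   1.34] ret [-1.61 -0.49  1.25] end [-2.22 -0.5   1.34  1.85  0.51  1.4   0.59] -0.0
(0.68, -0.1, 0.12) 56 56 e 0.209 0.039 0.127 w [-1.55 -0.5   1.34] ret [-1.6  -0.47  1.26] end [-2.22 -0.5   1.34  1.85  0.51  1.4   0.59] -0.0
(0.68, -0.1, 0.12) 56 90
[... 8542 characters left out ...]
 90 e 0.077 0.039 0.127 w [-1.21 -0.5   1.34] ret [-1.62 -0.5   1.25] end [-2.22 -0.5   1.34  1.85  0.51  1.4   0.59] -0.0
(0.5, -0.3, 0.25) -60 56 e 0.077 0.039 0.127 w [-1.21 -0.5   1.34] ret [-1.62 -0.5   1.25] end [-2.22 -0.5   1.34  1.85  0.51  1.4   0.59] -0.0
(0.45, -0.45, 0.25) -60 -60 e 0.123 0.0 0.0 w [-0.98 -0.5   1.34] ret [-1.29 -0.15  1.17] end [-0.97  0.38  0.52  1.55 -0.2   1.26  1.15] 0.8
(0.45, -0.45, 0.25) -60 90 e 0.123 0.039 0.127 w [-0.98 -0.5   1.34] ret [-1.62 -0.5   1.25] end [-2.22 -0.5   1.34  1.85  0.51  1.4   0.59] -0.0
(0.45, -0.45, 0.25) -60 56 e 0.123 0.039 0.127 w [-0.98 -0.5   1.34] ret [-1.62 -0.5   1.25] end [-2.22 -0.5   1.34  1.85  0.51  1.4   0.59] -0.0
```

```bash
cat > plan2.py <<'E'
from sim import *
import itertools
np.set_printoptions(suppress=True,precision=2)
q0=np.array([-1.953,-.5,1.34,1.798,.494,1.475,.282])
def marg(q): return np.minimum(q-lo,hi-q).min()
def seq(q,wps,n=10):
    e=0;m=9;tr=[]
    for x,y in wps:
        q,ee=move(q,x,y,n); e=max(e,ee); m=min(m,marg(q)); tr.append(q)
        if ee>.004: break
    return q,e,m,tr
qb,e,m,tr=seq(q0,[((.49,-.02,.27),56),((.431,-.046,.283),56)]); print(qb,e)
for r1 in (0,-79):
    mids=[((.431,-.046,.283),0)]+([((.431,-.046,.283),-79)] if r1==-79 else [])
    qr,e,m,tr=seq(qb,mids); print(r1,qr,e)
    for W in [(.6,-.1,.25),(.66,-.1,.2),(.55,-.25,.25)]:
        for fy in (0,45,90):
            mid=[(W,r1)]+([(W,0)] if r1==-79 else [])+([(W,fy)] if fy else [])
            for cx in (.44,.5):
                q,e,m,tr=seq(qr,mid+[((cx,-.02,.25),fy),((cx,.13,.25),fy),((.5,.27,.25),fy),((.555,.295,.2),90)])
                if e<.004: print(r1,W,fy,cx,'m',round(m,2),'atC',tr[-4],'end',q)
E
python3 plan2.py
```

```text
[-1.34 -0.5   1.03  1.91  0.42  1.51  0.58] 6.185203183672508e-07
0 [-1.1  -0.33  0.92  1.91  0.26  1.44 -0.24] 4.7668953529503314e-07
0 (0.6, -0.1, 0.25) 0 0.44 m 0.19 atC [-1.22 -0.31  1.01  1.95  0.26  1.37 -0.29] end [-1.02  0.41  0.6   1.54 -0.24  1.27  1.18]
0 (0.6, -0.1, 0.25) 0 0.5 m 0.0 atC [-1.32  0.06  1.34  1.82 -0.06  1.31  0.03] end [-1.1   0.43  0.72  1.54 -0.29  1.28  1.23]
0 (0.6, -0.1, 0.25) 45 0.44 m 0.21 atC [-1.02 -0.21  0.87  1.95  0.17  1.34  0.59] end [-0.99  0.4   0.55  1.54 -0.22  1.27  1.17]
0 (0.6, -0.1, 0.25) 45 0.5 m 0.21 atC [-1.    0.03  0.99  1.82 -0.03  1.31  0.78] end [-1.04  0.41  0.63  1.54 -0.25  1.27  1.19]
0 (0.6, -0.1, 0.25) 90 0.44 m 0.21 atC [-0.81 -0.16  0.69  1.94  0.1   1.33  1.42] end [-0.93  0.39  0.48  1.53 -0.18  1.26  1.15]
0 (0.6, -0.1, 0.25) 90 0.5 m 0.21 atC [-0.79  0.03  0.76  1.81 -0.02  1.31  1.55] end [-0.98  0.4   0.54  1.54 -0.21  1.27  1.17]
0 (0.66, -0.1, 0.2) 0 0.44 m 0.19 atC [-1.24 -0.31  1.02  1.95  0.27  1.37 -0.3 ] end [-1.03  0.41  0.61  1.54 -0.24  1.27  1.19]
0 (0.66, -0.1, 0.2) 0 0.5 m 0.0 atC [-1.32  0.06  1.34 
[... 3141 characters left out ...]
0.11  1.52 -0.04  1.26  1.04]
-79 (0.55, -0.25, 0.25) 0 0.5 m 0.33 atC [-0.62  0.04  0.59  1.8  -0.02  1.31 -0.03] end [-0.7   0.36  0.18  1.52 -0.07  1.26  1.06]
-79 (0.55, -0.25, 0.25) 45 0.44 m 0.33 atC [-0.47 -0.11  0.39  1.93  0.04  1.32  0.69] end [-0.61  0.36  0.07  1.52 -0.03  1.26  1.03]
-79 (0.55, -0.25, 0.25) 45 0.5 m 0.33 atC [-0.48  0.04  0.44  1.8  -0.02  1.31  0.75] end [-0.66  0.36  0.13  1.52 -0.05  1.26  1.04]
-79 (0.55, -0.25, 0.25) 90 0.44 m 0.33 atC [-0.35 -0.1   0.27  1.92  0.03  1.32  1.49] end [-0.59  0.36  0.04  1.52 -0.01  1.26  1.02]
-79 (0.55, -0.25, 0.25) 90 0.5 m 0.33 atC [-0.36  0.04  0.32  1.79 -0.01  1.31  1.53] end [-0.64  0.36  0.1   1.52 -0.04  1.26  1.04]
```

Request:
{"api": "arm_command", "payload": {
  "targets": [0, 0, 0, 0, -0.83, 0.55, 0, 0, 0, 0, 0, -0.83, 0.55, 0, 0, 0, 0, 0, -0.83, 0.55, 0, 0, 0, 0, 0, -0.83, 0.55, 0, 0, 0, 0, 0, -0.83, 0.55, 0, 0, 0, 0, -0.2, -0.73, -0.47, 0, 0, 0, 0, -0.2, -0.73, -0.47, 0, 0, 0, 0, -0.2, -0.73, -0.47, 0]
}}

```text
time: 41.07
ee_pos: [0.4299, -0.0532, 0.2807]
eef_rot: [0.207, 0.675, -0.206, 0.677]
ft_force: [-0.2, -0.4, 0.5]
width: 0.0097
```

```bash
python3 - <<'E'
from s import *
go((.431,-.046,.283),np.radians(0));print(read_state()['width'])
E
```

```text
pos [ 0.43  -0.053  0.281] yaw 56.0175986763798 dyaw -56.0175986763798 | rot units [ 1.245  0.002 -0.003] | shift units [-0.091  0.264 -0.125] t 41.0667 q [-1.318 -0.5    1.027  1.917  0.425  1.504  0.599]
0.009671074535038755
```

Request:
{"api": "arm_command", "payload": {
  "targets": [0.154, 0, 0, 0, 0, 0, 0, 0.154, 0, 0, 0, 0, 0, 0, 0.154, 0, 0, 0, 0, 0, 0, 0.154, 0, 0, 0, 0, 0, 0, 0.154, 0, 0, 0, 0, 0, 0, 0.154, 0, 0, 0, 0, 0, 0, 0.154, 0, 0, 0, 0, 0, 0, 0.154, 0, 0, 0, 0, 0, 0, 0.154, 0, 0, 0, 0, 0, 0, 0.154, 0, 0, 0, 0, 0, 0, 0.154, 0, 0, 0, 0, 0, 0]
}}

```text
time: 41.98
ee_pos: [0.4267, -0.0729, 0.2813]
eef_rot: [-0.589, -0.393, 0.59, -0.388]
ft_force: [-0.9, -0.8, 0.1]
width: 0.0098
```

```bash
python3 - <<'E'
from s import *
go((.60,-.1,.25));print(read_state()['width'])
E
```

```text
pos [ 0.427 -0.073  0.281] yaw -22.94026334199113 dyaw 0.0 | rot units [-0.    -0.004  0.008] | shift units [ 1.215  6.815 -1.701] t 41.9833 q [-0.977 -0.293  0.892  1.908  0.223  1.428 -0.54 ]
0.00979386719392981
```

Extend outward, then rotate to +90 there.

Request:
{"api": "arm_command", "payload": {
  "targets": [0, -0.004, 0.008, 0.1, 0.8, -0.2, 0, 0, 0, 0, 0.1, 0.95, -0.23, 0, 0, 0, 0, 0.1, 0.95, -0.23, 0, 0, 0, 0, 0.1, 0.95, -0.23, 0, 0, 0, 0, 0.1, 0.95, -0.23, 0, 0, 0, 0, 0.1, 0.95, -0.23, 0, 0, 0, 0, 0.1, 0.95, -0.23, 0, 0, 0, 0, 0.1, 0.7, -0.2, 0]
}}

```text
time: 42.65
ee_pos: [0.6093, -0.1126, 0.2644]
eef_rot: [0.594, 0.386, -0.591, 0.387]
ft_force: [-0.3, 1.4, -0.2]
width: 0.0098
```

```bash
python3 - <<'E'
from s import *
go((.60,-.1,.25),np.radians(65));print(read_state()['width'])
E
```

```text
pos [ 0.609 -0.113  0.264] yaw -23.780560455288153 dyaw 88.78056045528815 | rot units [-1.973  0.001 -0.005] | shift units [ 0.576 -0.545 -0.31 ] t 42.65 q [-0.667  0.479  1.085  1.494 -0.427  1.421  0.018]
0.009802037693417592
```

Request:
{"api": "arm_command", "payload": {
  "targets": [-0.156, 0, 0, 0, 0, 0, 0, -0.156, 0, 0, 0, 0, 0, 0, -0.156, 0, 0, 0, 0, 0, 0, -0.156, 0, 0, 0, 0, 0, 0, -0.156, 0, 0, 0, 0, 0, 0, -0.156, 0, 0, 0, 0, 0, 0, -0.156, 0, 0, 0, 0, 0, 0, -0.156, 0, 0, 0, 0, 0, 0, -0.156, 0, 0, 0, 0, 0, 0, -0.156, 0, 0, 0, 0, 0, 0, -0.156, 0, 0, 0, 0, 0, 0, -0.156, 0, 0, 0, 0, 0, 0]
}}

```text
time: 43.65
ee_pos: [0.6106, -0.1284, 0.2677]
eef_rot: [0.164, 0.685, -0.178, 0.687]
ft_force: [0.4, 0.3, -0.8]
width: 0.0098
```

Request:
{"api": "arm_command", "payload": {
  "targets": [-0.156, 0, 0, 0, 0, 0, 0, -0.156, 0, 0, 0, 0, 0, 0, -0.156, 0, 0, 0, 0, 0, 0, -0.156, 0, 0, 0, 0, 0, 0]
}}

```text
time: 43.98
ee_pos: [0.6097, -0.1338, 0.2701]
eef_rot: [-0.013, 0.708, -0.004, 0.707]
ft_force: [-1.2, -0.5, -0.0]
width: 0.0097
```

```bash
python3 - <<'E'
from s import *
go((.48,-.02,.26),np.radians(90));print(read_state()['width']); shot('wrist','w42')
E
```

```text
pos [ 0.61  -0.134  0.27 ] yaw 90.70963835998333 dyaw -0.709638359983334 | rot units [ 0.016 -0.002  0.032] | shift units [ 0.295  4.625 -5.131] t 43.9833 q [-0.394  0.362  0.689  1.461 -0.206  1.394  1.882]
0.009711595982095443
```

Request:
{"api": "arm_command", "payload": {
  "targets": [0.016, 0, 0.032, 0, 0.8, -0.9, 0, 0, 0, 0, 0, 0.9, -1, 0, 0, 0, 0, 0, 0.9, -1, 0, 0, 0, 0, 0, 0.9, -1, 0, 0, 0, 0, 0, 0.9, -0.9, 0, 0, 0, 0, 0, 1, -0.3, 0, 0, 0, 0, 0, 1, 0, 0]
}}

```text
time: 44.62
ee_pos: [0.4764, 0.0172, 0.2691]
eef_rot: [0.008, 0.708, -0.012, 0.706]
ft_force: [1.5, 0.4, -0.6]
width: 0.0099
```

```bash
python3 - <<'E'
from s import *
go((.48,.28,.26),np.radians(90));print(read_state()['width'])
E
```

```text
pos [0.476 0.017 0.269] yaw 88.33022470270724 dyaw 1.669775297292755 | rot units [-0.037 -0.004  0.008] | shift units [ 0.299 10.512 -0.163] t 44.6167 q [-0.707 -0.038  0.564  1.823  0.026  1.355  1.392]
0.009862888554240917
```

Request:
{"api": "arm_command", "payload": {
  "targets": [-0.037, 0, 0.008, 0, 1, 0, 0, 0, 0, 0, 0, 1, 0, 0, 0, 0, 0, 0, 1, 0, 0, 0, 0, 0, 0, 1, 0, 0, 0, 0, 0, 0, 1, 0, 0, 0, 0, 0, 0, 1, 0, 0, 0, 0, 0, 0, 1, 0, 0, 0, 0, 0, 0, 1, 0.1, 0, 0, 0, 0, 0, 0.8, 0.4, 0, 0, 0, 0, 0, 0.4, 0.6, 0, 0, 0, 0, 0, 0, 0, 0]
}}

```text
time: 45.53
ee_pos: [0.5088, 0.2635, 0.2704]
eef_rot: [0.006, 0.709, -0.002, 0.706]
ft_force: [-0.4, -0.3, -1.2]
width: 0.0096
```

```bash
python3 - <<'E'
from s import *
go((.59,.295,.2),np.radians(90));print(read_state()['width'])
E
```

```text
pos [0.509 0.263 0.27 ] yaw 89.35995048399636 dyaw 0.6400495160036384 | rot units [-0.014 -0.005 -0.006] | shift units [2.811 1.283 3.244] t 45.5333 q [-0.889  0.206  0.393  1.584 -0.086  1.369  1.073]
0.009630172444364999
```

Request:
{"api": "arm_command", "payload": {
  "targets": [-0.014, -0.005, 0, 0.4, 0.25, 0.9, 0, 0, 0, 0, 0.6, 0.25, 0.9, 0, 0, 0, 0, 0.6, 0.25, 0.9, 0, 0, 0, 0, 0.6, 0.25, 0.9, 0, 0, 0, 0, 0, 0, 0, 0]
}}

```text
time: 45.95
ee_pos: [0.6041, 0.2904, 0.2127]
eef_rot: [0.002, 0.707, 0.001, 0.707]
ft_force: [0.5, -0.0, -1.1]
width: 0.0097
```

```bash
python3 - <<'E'
from s import *
go((.59,.295,.2),np.radians(90)); st=dict(read_state()); np.save('st43.npy',st,allow_pickle=True); shot('wrist','w43')
E
```

```text
pos [0.604 0.29  0.213] yaw 89.8576446379802 dyaw 0.1423553620197951 | rot units [-0.003  0.    -0.005] | shift units [ 0.507  0.18  -0.564] t 45.95 q [-0.799  0.463  0.4    1.393 -0.184  1.319  1.176]
```

```bash
python3 - <<'E'
from s import *
crop('w43',245,100,395,205,5.2,'c43')
E
python3 - <<'E'
from s import *
st=np.load('st43.npy',allow_pickle=True).item(); R0=Ro.from_quat(st['eef_rot']).as_matrix()
f=lambda p:(p[0]/5.2+245-.4,p[1]/5.2+100-.4)
def t(n,p,z): w=ray('wrist',f(p),z,st); print(n,w,'tool',R0.T@(w-st['ee_pos'])); return w
t('ring ctr',(222,290),.063); a=t('ringL',(105,290),.063);b=t('ringR',(340,290),.063); print(b-a)
quad('wrist',[f(p) for p in [(158,213),(296,216),(288,382),(158,377)]],.063,st)
quad('wrist',[f(p) for p in [(207,252),(243,253),(243,340),(208,338)]],.059,st)
quad('wrist',[f(p) for p in [(48,70),(752,48),(733,487),(68,505)]],.035,st)
t('btn',(635,284),.05);a=t('b1',(568,284),.05);b=t('b2',(702,284),.05); print(b-a)
# known key end in tool at grip
E
```

```text
ring ctr [0.56131787 0.29942519 0.063     ] tool [ 0.14967386  0.00827147 -0.04283166]
ringL [0.56123872 0.27842584 0.063     ] tool [ 0.14958505 -0.01272782 -0.0428586 ]
ringR [0.56139775 0.32061861 0.063     ] tool [ 0.14976349  0.02946484 -0.04280446]
[0.00015903 0.04219277 0.        ]
ctr [0.5627527  0.29997109] [0.02450394 0.02963217 0.02369044 0.02921422] [ 88.57706906 178.04138467  87.55725738 179.63660477]
ctr [0.56276626 0.30015009] [0.00651902 0.01572129 0.00643227 0.01553313] [88.22331917  0.39021481 86.51289151  0.74731659]
ctr [0.56293473 0.33536188] [0.13389445 0.08532729 0.13523506 0.08484942] [91.53466514  2.30926821 91.3354233   1.40889312]
btn [0.56165332 0.37732827 0.05      ] tool [ 0.16300323  0.08611948 -0.04269379]
b1 [0.56160611 0.36474438 0.05      ] tool [ 0.16295001  0.07353562 -0.04270972]
b2 [0.56170055 0.38991712 0.05      ] tool [ 0.16305647  0.09870829 -0.04267786]
[9.44385079e-05 2.51727404e-02 0.00000000e+00]
```

```bash
python3 - <<'E'
from s import *
go((.5625,.2995,.14),np.radians(91))
E
```

```text
pos [0.603 0.29  0.214] yaw 89.83949674866042 dyaw 1.1605032513395763 | rot units [-0.026  0.001 -0.006] | shift units [ 2.97   0.357 -1.631] t 46.0 q [-0.8    0.46   0.4    1.395 -0.183  1.321  1.175]
```

Request:
{"api": "arm_command", "payload": {
  "targets": [-0.026, 0, -0.006, 0.3, 0.15, -0.8, 0, 0, 0, 0, 0.8, 0.1, -0.8, 0, 0, 0, 0, 0.8, 0, 0, 0, 0, 0, 0, 0.7, 0, 0, 0, 0, 0, 0, 0, 0, 0, 0]
}}

```text
time: 46.42
ee_pos: [0.5625, 0.2941, 0.1508]
eef_rot: [-0.004, 0.705, 0.004, 0.709]
ft_force: [-0.3, -0.2, -0.8]
width: 0.01
```

```bash
python3 - <<'E'
from s import *
go((.5625,.2995,.13),np.radians(91)); shot('wrist','w44');crop('w44',180,120,380,320,3,'c44')
E
```

```text
pos [0.563 0.294 0.151] yaw 90.69001381319767 dyaw 0.30998618680233664 | rot units [-0.007  0.006 -0.001] | shift units [ 0.833  0.217 -0.002] t 46.4167 q [-0.848  0.428  0.381  1.572 -0.166  1.17   1.149]
```

```bash
python3 - <<'E'
from s import *
st=dict(read_state()); st['ee_pos']=np.array([.5625,.2941,.1508]); R0=Ro.from_quat(st['eef_rot']).as_matrix()
f=lambda p:(p[0]/3+180-.35,p[1]/3+120-.35)
def t(n,p,z): w=ray('wrist',f(p),z,st); print(n,w,'tool',R0.T@(w-st['ee_pos'])); return w
t('mouth near edge',(320,237),.063); t('slot near edge',(320,265),.059);t('slot L',(306,290),.059);t('slot R',(335,290),.059)
t('mouth L',(274,280),.063);t('mouth R',(365,280),.063);t('ringL',(234,285),.063);t('ringR',(407,285),.063);t('ring near',(318,197),.063)
E
```

```text
mouth near edge [0.54729315 0.30006117 0.063     ] tool [ 0.08771008  0.00600401 -0.01570087]
slot near edge [0.55572724 0.30030902 0.059     ] tool [ 0.09176451  0.00614716 -0.00729037]
slot L [0.56254717 0.29675798 0.059     ] tool [ 0.09180256  0.00251665 -0.00051251]
slot R [0.5624696  0.30435419 0.059     ] tool [ 0.09181427  0.01011324 -0.00050137]
mouth L [0.55875595 0.28844848 0.063     ] tool [ 0.08776498 -0.00574184 -0.00437469]
mouth R [0.55851684 0.31180746 0.063     ] tool [ 0.08780097  0.01761832 -0.00434101]
ringL [0.56019802 0.27817519 0.063     ] tool [ 0.08775772 -0.01603127 -0.00305272]
ringR [0.55974333 0.32264667 0.063     ] tool [ 0.08782625  0.02844243 -0.00298805]
ring near [0.53699211 0.29938346 0.063     ] tool [ 0.0876429   0.00544675 -0.0260089 ]
```

Request:
{"api": "arm_command", "payload": {
  "targets": [-0.007, 0.006, 0, 0.5, 0.24, 0, 0, 0, 0, 0, 0.2, 0, 0, 0, 0, 0, 0, 0, 0, 0, 0]
}}

```text
time: 46.72
ee_pos: [0.5653, 0.3011, 0.1385]
eef_rot: [-0.004, 0.705, 0.007, 0.709]
ft_force: [0.1, -0.8, -0.2]
width: 0.0098
```

```bash
python3 - <<'E'
from s import *
go((.5627,.3001,.11),np.radians(91)); shot('wrist','w45');crop('w45',180,120,380,320,3,'c45')
E
```

```text
pos [0.565 0.301 0.139] yaw 90.93067312268502 dyaw 0.06932687731498204 | rot units [-0.002  0.008 -0.006] | shift units [ 1.14  -0.044 -0.11 ] t 46.7167 q [-0.846  0.449  0.374  1.57  -0.176  1.148  1.153]
```

Request:
{"api": "arm_command", "payload": {
  "targets": [0, 0.008, -0.006, 0.4, -0.05, -0.11, 0, 0, 0, 0, 0.4, 0, 0, 0, 0, 0, 0, 0, 0, 0, 0]
}}

```text
time: 47.02
ee_pos: [0.5632, 0.3002, 0.1184]
eef_rot: [-0.005, 0.707, 0.006, 0.707]
ft_force: [0.4, -0.3, -0.5]
width: 0.0094
```

```bash
python3 - <<'E'
from s import *
go((.5627,.2999,.11),np.radians(91)); shot('wrist','w46');crop('w46',180,120,380,320,3,'c46')
E
```

```text
pos [0.563 0.3   0.118] yaw 90.92221885188506 dyaw 0.07778114811494505 | rot units [-0.002  0.001 -0.001] | shift units [ 0.336 -0.013 -0.022] t 47.0167 q [-0.843  0.468  0.369  1.589 -0.182  1.117  1.157]
```

Request:
{"api": "arm_command", "payload": {
  "targets": [0, 0, 0, 0.2, -0.01, -0.02, 0, 0, 0, 0, 0.2, 0, 0, 0, 0, 0, 0, 0.15, 0, 0, 0]
}}

```text
time: 47.32
ee_pos: [0.5636, 0.3001, 0.1053]
eef_rot: [-0.005, 0.706, 0.006, 0.708]
ft_force: [0.0, -0.4, 0.2]
width: 0.0097
```

```bash
python3 - <<'E'
from s import *
go((.5627,.2999,.09),np.radians(91)); print(read_state()['ft_force'],read_state()['torque'])
E
```

```text
pos [0.564 0.3   0.105] yaw 90.90275498905889 dyaw 0.09724501094111154 | rot units [-0.002  0.004 -0.002] | shift units [ 0.612 -0.009 -0.037] t 47.3167 q [-0.84   0.481  0.366  1.601 -0.188  1.091  1.16 ]
[ 0.036 -0.359  0.176] [0.003 0.003 0.028]
```

Request:
{"api": "arm_command", "payload": {
  "targets": [0, 0.004, 0, 0.2, 0, -0.02, 0, 0, 0, 0, 0.2, 0, 0, 0, 0, 0, 0, 0.1, 0, 0, 0]
}}

```text
time: 47.57
ee_pos: [0.5629, 0.3, 0.0911]
eef_rot: [-0.005, 0.707, 0.006, 0.707]
ft_force: [-0.0, -1.3, -0.6]
width: 0.0095
```

Request:
{"api": "arm_command", "payload": {
  "targets": [0, 0, 0, 0.12, 0, 0, 0, 0, 0, 0, 0.06, 0, 0, 0]
}}

```text
time: 47.73
ee_pos: [0.5645, 0.3003, 0.0902]
eef_rot: [-0.004, 0.707, 0.007, 0.708]
ft_force: [-8.4, -4.6, 15.2]
width: 0.0098
```

```bash
python3 - <<'E'
from s import *
go((.5627,.2999,.09),np.radians(91)); print(read_state()['ft_force'],read_state()['torque'])
E
```

```text
pos [0.564 0.3   0.09 ] yaw 90.87419608804657 dyaw 0.1258039119534206 | rot units [-0.003  0.002 -0.004] | shift units [ 0.008 -0.013 -0.07 ] t 47.7333 q [-0.835  0.499  0.361  1.61  -0.197  1.065  1.167]
[-8.409 -4.626 15.246] [-1.016  2.118  0.002]
```

Request:
{"api": "arm_command", "payload": {
  "targets": [0, 0, 0, -0.04, 0, -0.06, 0, 0, 0, 0, 0, 0, 0, 0, 0, 0, 0, 0, 0, 0, 0]
}}

```text
time: 47.98
ee_pos: [0.5634, 0.3003, 0.0921]
eef_rot: [-0.004, 0.706, 0.007, 0.708]
ft_force: [-0.8, -0.8, -0.5]
width: 0.0098
```

```bash
python3 - <<'E'
from s import *
go((.5627,.2999,.09),np.radians(81)); print(read_state()['ft_force'],read_state()['torque'])
E
```

```text
pos [0.563 0.3   0.092] yaw 90.85309682020174 dyaw -9.853096820201747 | rot units [ 0.219  0.003 -0.006] | shift units [ 0.083 -0.014 -0.03 ] t 47.9833 q [-0.836  0.494  0.362  1.612 -0.196  1.066  1.165]
[-0.808 -0.762 -0.458] [0.066 0.009 0.004]
```

Request:
{"api": "arm_command", "payload": {
  "targets": [0, 0, 0, 0.07, 0, 0, 0, 0.1, 0, 0, 0.02, 0, 0, 0, 0.1, 0, 0, 0.01, 0, 0, 0]
}}

```text
time: 48.23
ee_pos: [0.5645, 0.3007, 0.0904]
eef_rot: [0.053, 0.704, -0.049, 0.707]
ft_force: [-2.4, -2.7, 5.5]
width: 0.01
```

```bash
python3 - <<'E'
from s import *
go((.5634,.3002,.0905)); print(read_state()['ft_force'],read_state()['torque'])
E
```

```text
pos [0.564 0.301 0.09 ] yaw 81.73070911151511 dyaw 0.0 | rot units [-0.     0.005 -0.008] | shift units [-0.002 -0.025 -0.04 ] t 48.2333 q [-0.859  0.501  0.392  1.614 -0.215  1.062  1.02 ]
[-2.352 -2.696  5.467] [-0.688  0.568  0.083]
```

Request:
{"api": "arm_command", "payload": {
  "targets": [0.1, 0.005, -0.008, 0, -0.025, -0.04, 0, 0.1, 0, 0, 0, 0, 0, 0, 0.1, 0, 0, 0, 0, 0, 0]
}}

```text
time: 48.48
ee_pos: [0.5639, 0.3001, 0.0906]
eef_rot: [0.138, 0.694, -0.137, 0.694]
ft_force: [-0.8, -0.1, 4.4]
width: 0.0095
```

```bash
python3 - <<'E'
from s import *
go((.5634,.3002,.0905)); print(read_state()['ft_force'],read_state()['torque'])
E
```

```text
pos [0.564 0.3   0.091] yaw 67.54983154715896 dyaw 0.0 | rot units [-0.     0.    -0.001] | shift units [ 0.002 -0.005 -0.02 ] t 48.4833 q [-0.896  0.511  0.443  1.612 -0.241  1.072  0.792]
[-0.8   -0.056  4.374] [-0.107  0.362  0.06 ]
```

Going well (torque 0.06 = switch friction). Continue.

Request:
{"api": "arm_command", "payload": {
  "targets": [0.1, 0, 0, 0, 0, -0.02, 0, 0.1, 0, 0, 0, 0, -0.01, 0, 0.1, 0, 0, 0, 0, 0, 0, 0.1, 0, 0, 0, 0, 0, 0]
}}

```text
time: 48.82
ee_pos: [0.5639, 0.3004, 0.0905]
eef_rot: [0.25, 0.661, -0.249, 0.662]
ft_force: [-1.3, -1.0, 3.5]
width: 0.0094
```

```bash
python3 - <<'E'
from s import *
go((.5634,.3002,.0905)); print(read_state()['ft_force'],read_state()['torque'])
E
```

```text
pos [0.564 0.3   0.091] yaw 48.65275471571048 dyaw 0.0 | rot units [-0.     0.001 -0.002] | shift units [ 0.001 -0.02  -0.01 ] t 48.8167 q [-0.947  0.523  0.51   1.616 -0.28   1.075  0.489]
[-1.291 -0.954  3.507] [-0.149  0.304  0.09 ]
```

Request:
{"api": "arm_command", "payload": {
  "targets": [0.1, 0, 0, 0, -0.02, -0.01, 0, 0.1, 0, 0, 0, 0, 0, 0, 0.1, 0, 0, 0, 0, 0, 0, 0.1, 0, 0, 0, 0, 0, 0]
}}

```text
time: 49.15
ee_pos: [0.5641, 0.3006, 0.0905]
eef_rot: [0.356, 0.611, -0.354, 0.613]
ft_force: [-1.6, -0.6, 2.8]
width: 0.0096
```

```bash
python3 - <<'E'
from s import *
go((.5634,.3002,.0905)); print(read_state()['ft_force'],read_state()['torque'])
E
```

```text
pos [0.564 0.301 0.091] yaw 29.77014106534644 dyaw 0.0 | rot units [-0.     0.001 -0.004] | shift units [ 0.002 -0.034  0.   ] t 49.15 q [-0.996  0.537  0.579  1.619 -0.322  1.079  0.19 ]
[-1.589 -0.641  2.764] [-0.15   0.247  0.096]
```

Request:
{"api": "arm_command", "payload": {
  "targets": [0.1, 0, 0, 0, -0.03, 0, 0, 0.1, 0, 0, 0, 0, 0, 0, 0.1, 0, 0, 0, 0, 0, 0]
}}

```text
time: 49.4
ee_pos: [0.5642, 0.3008, 0.0906]
eef_rot: [0.429, 0.562, -0.426, 0.565]
ft_force: [-1.7, -1.7, 4.0]
width: 0.0094
```

```bash
python3 - <<'E'
from s import *
go((.5634,.3002,.0905)); print(read_state()['ft_force'],read_state()['torque'])
E
```

```text
pos [0.564 0.301 0.091] yaw 15.618118082160622 dyaw 0.0 | rot units [-0.     0.001 -0.007] | shift units [ 0.002 -0.038  0.013] t 49.4 q [-1.034  0.549  0.631  1.622 -0.354  1.082 -0.034]
[-1.69  -1.73   4.037] [-0.305  0.367  0.101]
```

Request:
{"api": "arm_command", "payload": {
  "targets": [0.08, 0, -0.005, 0, -0.035, 0.01, 0, 0.06, 0, 0, 0, 0, 0, 0]
}}

```text
time: 49.57
ee_pos: [0.5644, 0.3008, 0.0906]
eef_rot: [0.461, 0.536, -0.459, 0.538]
ft_force: [-0.9, -0.6, 2.9]
width: 0.0095
```

```bash
python3 - <<'E'
from s import *
go((.5634,.3002,.0905)); print(read_state()['ft_force'],read_state()['torque'])
E
```

```text
pos [0.564 0.301 0.091] yaw 8.898847042041506 dyaw 0.0 | rot units [ 0.    -0.    -0.005] | shift units [ 0.003 -0.043  0.019] t 49.5667 q [-1.05   0.557  0.655  1.621 -0.371  1.088 -0.139]
[-0.854 -0.564  2.926] [-0.258  0.409  0.103]
```

Request:
{"api": "arm_command", "payload": {
  "targets": [0.06, 0, -0.005, 0, -0.04, 0.015, 0, 0.06, 0, 0, 0, 0, 0, 0]
}}

```text
time: 49.73
ee_pos: [0.5646, 0.3009, 0.0906]
eef_rot: [0.486, 0.513, -0.485, 0.514]
ft_force: [-1.0, -0.9, 3.4]
width: 0.0099
```

```bash
python3 - <<'E'
from s import *
go((.5634,.3002,.0905)); print(read_state()['ft_force'],read_state()['torque'])
E
```

```text
pos [0.565 0.301 0.091] yaw 3.2425874005682083 dyaw 0.0 | rot units [ 0.    -0.001 -0.003] | shift units [ 0.003 -0.048  0.024] t 49.7333 q [-1.063  0.564  0.676  1.621 -0.386  1.092 -0.227]
[-1.021 -0.859  3.41 ] [-0.317  0.456  0.151]
```

Request:
{"api": "arm_command", "payload": {
  "targets": [0.05, 0, 0, 0, -0.04, 0.015, 0, 0.03, 0, 0, 0, 0, 0, 0]
}}

```text
time: 49.9
ee_pos: [0.5644, 0.3009, 0.0906]
eef_rot: [0.504, 0.497, -0.501, 0.499]
ft_force: [-1.8, 1.1, 3.6]
width: 0.0099
```

```bash
python3 - <<'E'
from s import *
go((.5634,.3002,.0905)); print(read_state()['ft_force'],read_state()['torque']); shot('wrist','w49'); shot('top','t49'); crop('t49',140,150,260,240,6,'ct49')
E
```

```text
pos [0.564 0.301 0.091] yaw -0.561783023471791 dyaw 0.0 | rot units [ 0.    -0.001 -0.006] | shift units [ 0.002 -0.042  0.027] t 49.9 q [-1.075  0.567  0.691  1.623 -0.394  1.091 -0.287]
[-1.762  1.142  3.633] [0.055 0.533 0.366]
```

Request:
{"api": "arm_command", "payload": {
  "targets": [-0.04, 0, 0, 0, 0, 0, 0, 0, 0, 0, 0, 0, 0, 0.4, 0, 0, 0, 0, 0, 0, 0.4, 0, 0, 0, 0, 0, 0, 0.4, 0, 0, 0, 0, 0, 0, 0.4, 0, 0, 0, 0, 0, 0, 0.4]
}}

```text
time: 50.5
ee_pos: [0.5635, 0.3007, 0.0894]
eef_rot: [0.494, 0.506, -0.493, 0.507]
ft_force: [0.0, 0.2, -0.7]
width: 0.0319
```

```bash
python3 - <<'E'
from s import *
go((.5634,.3002,.0905)); print(read_state()['ft_force'],read_state()['torque'],read_state()['width']); shot('wrist','w50'); crop('w50',180,150,380,320,3.5,'c50')
E
```

```text
pos [0.564 0.301 0.089] yaw 1.489901166513125 dyaw 0.0 | rot units [-0.     0.    -0.003] | shift units [-0.045 -0.006  0.02 ] t 50.5 q [-1.069  0.566  0.682  1.624 -0.39   1.09  -0.255]
[ 0.001  0.205 -0.711] [-0.068  0.063 -0.01 ] 0.03193910331500358
```

Request:
{"api": "arm_command", "payload": {
  "targets": [0, 0, 0, -0.4, 0, 0, 0.4, 0, 0, 0, -1, 0, 0, 0.4, 0, 0, 0, -1, 0, 0, 0.4, 0, 0, 0, -1, 0, 0, 0, 0, 0, 0, -1, 0, 0, 0, 0, 0, 0, -0.2, 0, 0, 0, 0, 0, 0, 0, 0, 0, 0, 0, 0, 0, 0, 0, 0, 0]
}}

```text
time: 51.22
ee_pos: [0.5629, 0.2996, 0.2128]
eef_rot: [0.494, 0.505, -0.494, 0.507]
ft_force: [-0.7, 0.7, -0.8]
width: 0.0098
```

```bash
python3 - <<'E'
from s import *
go((.5625,.3745,.12),np.radians(1.5)); st=dict(read_state()); np.save('st51.npy',st,allow_pickle=True); shot('wrist','w51')
E
```

```text
pos [0.563 0.3   0.213] yaw 1.3593902144199577 dyaw 0.1406097855800424 | rot units [-0.003  0.002 -0.002] | shift units [ 3.708  0.051 -2.998] t 51.2167 q [-1.11   0.449  0.744  1.503 -0.307  1.308 -0.313]
```

```bash
python3 - <<'E'
from s import *
st=np.load('st51.npy',allow_pickle=True).item()
for z in (.04,.05,.06): print(ray('wrist',(280.5,118),z,st))
crop('w51',220,80,340,235,4,'c51')
E
```

```text
[0.56187154 0.37554929 0.04      ]
[0.56181113 0.37529273 0.05      ]
[0.56175072 0.37503616 0.06      ]
```

Request:
{"api": "arm_command", "payload": {
  "targets": [0, 0, 0, 0.2, 0, -0.75, 0, 0, 0, 0, 0.4, 0, -0.75, 0, 0, 0, 0, 0.8, 0, -0.75, 0, 0, 0, 0, 0.8, 0, -0.75, 0, 0, 0, 0, 0.8, 0, 0, 0, 0, 0, 0, 0.5, 0, 0, 0, 0, 0, 0, 0, 0, 0, 0]
}}

```text
time: 51.85
ee_pos: [0.5579, 0.3781, 0.1136]
eef_rot: [0.492, 0.506, -0.497, 0.505]
ft_force: [-0.9, 0.4, 0.9]
width: 0.0004
```

```bash
python3 - <<'E'
from s import *
go((.562,.3753,.09),np.radians(1.5)); print(read_state()['ft_force'],read_state()['width'])
E
```

```text
pos [0.558 0.378 0.114] yaw 1.273109771863851 dyaw 0.22689022813615314 | rot units [-0.005  0.007  0.008] | shift units [0.945 0.167 0.11 ] t 51.85 q [-1.129  0.617  0.67   1.489 -0.397  1.182 -0.373]
[-0.867  0.413  0.866] 0.0003584820184614868
```

Request:
{"api": "arm_command", "payload": {
  "targets": [0, 0.007, 0.008, 0.4, 0.16, 0.1, 0, 0, 0, 0, 0.4, 0, 0, 0, 0, 0, 0, 0, 0, 0, 0]
}}

```text
time: 52.1
ee_pos: [0.5613, 0.3746, 0.0917]
eef_rot: [0.494, 0.505, -0.496, 0.505]
ft_force: [-0.1, 0.5, 0.8]
width: 0.0003
```

```bash
python3 - <<'E'
from s import *
go((.562,.3753,.08),np.radians(1.5)); print(read_state()['ft_force'],read_state()['width']); shot('wrist','w52')
E
```

```text
pos [0.561 0.375 0.092] yaw 1.226412364318594 dyaw 0.27358763568140243 | rot units [-0.006  0.002  0.003] | shift units [ 0.469  0.029 -0.027] t 52.1 q [-1.116  0.637  0.659  1.509 -0.412  1.14  -0.356]
[-0.092  0.472  0.775] 0.00029568071143057454
```

Request:
{"api": "arm_command", "payload": {
  "targets": [0, 0, 0, 0.2, 0, 0, 0, 0, 0, 0, 0.2, 0, 0, 0]
}}

```text
time: 52.32
ee_pos: [0.563, 0.3747, 0.0848]
eef_rot: [0.495, 0.505, -0.495, 0.505]
ft_force: [0.0, 0.5, -0.2]
width: 0.0007
```

Request:
{"api": "arm_command", "payload": {
  "targets": [0, 0, 0, 0.15, 0, 0, 0, 0, 0, 0, 0.1, 0, 0, 0]
}}

```text
time: 52.48
ee_pos: [0.5633, 0.3748, 0.0787]
eef_rot: [0.496, 0.505, -0.494, 0.505]
ft_force: [-1.5, -0.3, 1.3]
width: 0.0004
```

Request:
{"api": "arm_command", "payload": {
  "targets": [0, 0, 0, 0.12, 0, -0.02, 0, 0, 0, 0, 0.08, 0, 0, 0]
}}

```text
time: 52.65
ee_pos: [0.5635, 0.375, 0.074]
eef_rot: [0.496, 0.505, -0.494, 0.505]
ft_force: [-2.8, -1.0, 7.9]
width: 0.0006
```

Request:
{"api": "arm_command", "payload": {
  "targets": [0, 0, 0, 0.1, 0, -0.02, 0, 0, 0, 0, 0.05, 0, 0, 0]
}}

```text
time: 52.82
ee_pos: [0.5637, 0.3751, 0.074]
eef_rot: [0.496, 0.505, -0.494, 0.505]
ft_force: [-6.2, -2.4, 12.6]
width: 0.0006
```

Request:
{"api": "arm_command", "payload": {
  "targets": [0, 0, 0, -0.3, 0, 0, 0, 0, 0, 0, -0.8, 0, 0, 0, 0, 0, 0, -1, 0, 0, 0, 0, 0, 0, -1, 0, 0, 0, 0, 0, 0, -1, 0, 0, 0, 0, 0, 0, -1, 0, 0, 0, 0, 0, 0, -1, 0, 0, 0, 0, 0, 0, 0, 0, 0, 0]
}}

```text
time: 53.48
ee_pos: [0.5631, 0.3752, 0.2333]
eef_rot: [0.496, 0.505, -0.494, 0.504]
ft_force: [1.3, 0.5, 1.5]
width: 0.0004
```

```bash
python3 - <<'E'
from s import *
go((.4,.4,.25),np.radians(1.5)); print(read_state()['ft_force']); shot('wrist','w53');shot('top','t53');shot('scene','s53'); crop('t53',270,125,450,290,4.4,'ct53'); crop('s53',285,190,475,340,4.2,'cs53'); crop('w53',200,60,360,230,4,'c53')
E
```

```text
pos [0.563 0.375 0.233] yaw 1.100438877655594 dyaw 0.39956112234440727 | rot units [-0.009 -0.003 -0.001] | shift units [-0.673 -6.504 -1.12 ] t 53.4833 q [-1.14   0.525  0.719  1.357 -0.344  1.382 -0.406]
[1.304 0.472 1.546]
```

```bash
python3 - <<'E'
from s import *
crop('t53',140,150,260,240,6,'ct53b'); crop('w42',260,100,390,230,6,'c42')
im=cv2.imread('pics/w42.png')
q=np.array([-0.013,.708,-.004,.707]); st=dict(ee_pos=np.array([.6097,-.1338,.2701]),eef_rot=q/np.linalg.norm(q))
b=cv2.GaussianBlur(im,(3,3),0).astype(int)
m=(b[:,:,2]-b[:,:,1]>4); m[:112]=0;m[218:]=0;m[:,:282]=0;m[:,376:]=0
blobs(im,m,.021,st,150)
E
```

```text
[301. 197.] ctr [ 0.63019518 -0.11220702] [0.04296695 0.04475227 0.04415926 0.04493303] [94.13995896  5.55040057 94.39196404  4.02477375]
[354. 194.] ctr [ 0.62384024 -0.04423997] [0.04890501 0.04338014 0.04945586 0.0446967 ] [156.86394004  64.73598081 158.3643902   64.1136989 ]
[297. 142.] ctr [ 0.55993989 -0.11924762] [0.03586568 0.0622262  0.03731615 0.06244301] [94.30543596  6.05852047 94.68052095  4.72199332]
```

```bash
python3 - <<'E'
from bench import *
import cv2,numpy as np
t=camera("top")[:,:,::-1]; s=camera("scene")[:,:,::-1]
cv2.imwrite("pics/fin_t.png",t.copy()); cv2.imwrite("pics/fin_s.png",s.copy())
st=read_state(); print(st["time"],st["ee_pos"],st["ft_force"])
E
```

```text
53.7333 [0.56070288 0.37427287 0.22625143] [0.9759941  0.61489388 0.09046387]
```

View pics/fin_t.png

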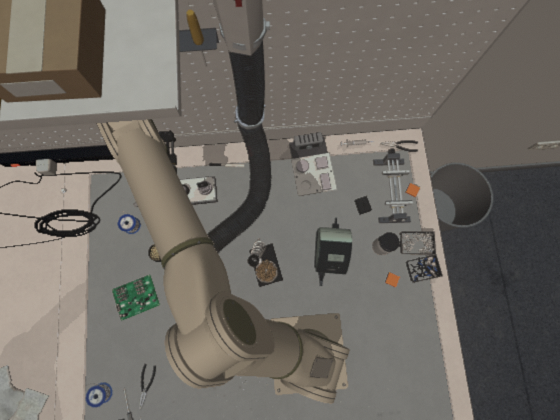

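View pics/fin_s.png

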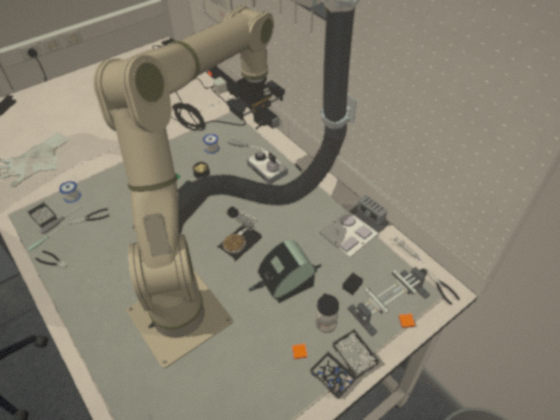

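```bash
python3 - <<'E'
import cv2,numpy as np
t=cv2.imread("pics/fin_t.png"); s=cv2.imread("pics/fin_s.png")
a=cv2.resize(t[145:205,280:345],(400,370),interpolation=3); b=cv2.resize(s[205:260,315:390],(400,370),interpolation=3)
c=cv2.resize(t[165:215,170:235],(400,230),interpolation=3); d=cv2.resize(s[140:190,235:300],(400,230),interpolation=3)
cv2.imwrite("pics/fin_c.png",np.vstack([np.hstack([a,b]),np.hstack([c,d])]))
E
```

```text
(no output)
```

View pics/fin_c.png

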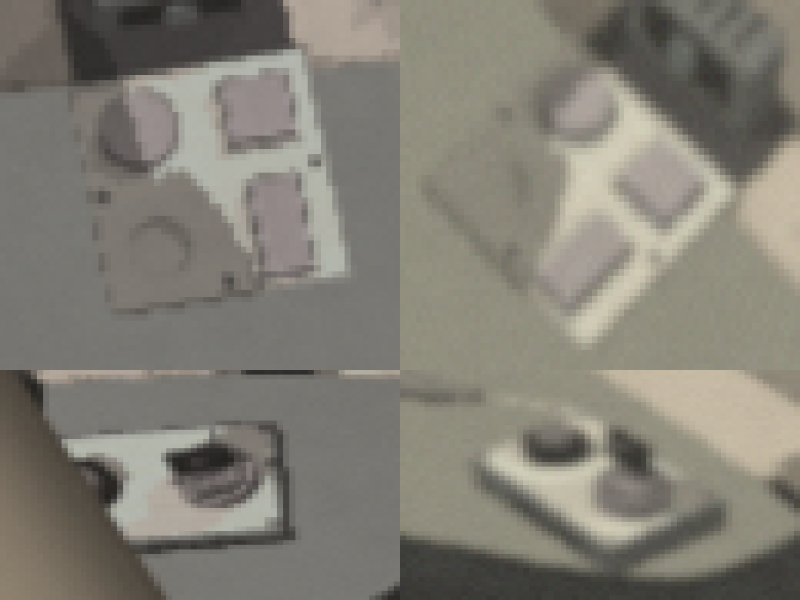

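```bash
python3 - <<'E'
from bench import *
print(close_job())
s=read_state();print(s["time"],s["ft_force"])
E
```

```text
the job is handed in; nothing more can be done
None
the job is handed in; nothing more can be done
```

The rectangle, large disc and square are seated in their pockets. The key was moved from its rest into the switch, pushed home and turned clockwise to the stop. I then pressed start once, with the key on, and handed the job in at about 54 s.

**Last checks:** the final top and scene pictures (at 53.7 s) show the three blanks flat in their pockets and the key standing in the on position. The button was seen released in the wrist view after I lifted off. The fingers were clear, with about 1 N of force noise. The bystanders looked unmoved.

**Doubts and disagreements:**
- **Small disc:** it was not seen in any camera view, so I took it as absent and left its pocket empty.
- **Blank positions:** the wrist view put the square and rectangle within about 2 mm of their pocket centres. The large disc read 2.4 mm off, but that measurement includes its side wall.
- **Camera mismatch:** scene and top camera positions differed by about 7 mm early on, so I placed by wrist views instead.
- **Arm drift:** while carrying the key, the arm ran up against two joint limits, and I had to re-route it.
- **Switch angle:** the angle of about 1.25 rad is inferred from the picture and the torque rise at the stop, because the joint is not read out.

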